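# Nest the snack-bowl covers upside down

## Robot

A 7-joint arm with a two-finger parallel gripper is mounted at the origin on a cart in front of the work surface, level with it; the furniture and walls round the work are solid. World frame = base frame: x ahead of the robot, y to its left, z up, the work surface at z = 0. Lengths are in m, angles in rad, forces in N, time in s.
With the tool pointing down it reaches from about 0.35 to 0.9 m from the base axis. Payload 19.9 kg.
Tool frame: the origin (TCP) lies midway between the tips of the shut fingers; the grasp point (between the pads) lies 19 mm behind it; z points along the fingers, y is the direction in which the jaws open and shut (so a half turn about z gives the same grasp; the last joint's range is limited). The gripper opens to 94 mm and grips with 3 to 60 N. Pads are 16 mm wide; open, the fingers measure 119 mm over their backs; the gripper's body (75 mm by 177 mm) begins 78 mm behind the grasp point.
Start: joints at [-1.19, 0.417, -0.01, 1.614, 0.005, 1.111, -0.053], TCP at [0.256, 0.57, 0.205] pointing down, gripper open.
Joint ranges: [-2.81, 2.81], [-0.39, 2.02], [-1.27, 1.25], [0.06, 2.57], [-1.19, 4.33], [0.19, 2], [-2.82, 2.82]. Speed limits (rad/s): [1.89, 1.89, 2.39, 2.39, 3.01, 3.01, 3.01].

## Interface

Orientations are given as [roll, pitch, yaw] about the fixed x, y, z axes, in that order (R = Rz(yaw) Ry(pitch) Rx(roll)).
In Python, from cell import * gives the robot as it stands.
- The arm moves only by the tool step_arm, never from a script. Its argument "plan" is a list of rows, each a list of 7 numbers: the shift along the world's x, y, z in cm, then the turn, a rotation vector about the world's x, y, z in rad, then the closure, from -1 (fully open) to 1 (shut). In form: [[dx, dy, dz, wx, wy, wz, jaw], ...]. A call has 1 to 10 rows; each row is the pose to reach, as a shift and turn from the pose measured when the call began; what a row does not reach only later rows make up. A row lasts 1/10 s, in which the tool goes at most 50 mm and 8.59 degrees, less where a joint would pass 70% of its speed; a pose out of reach is approached as far as the arm can. A call with a gripper value outside its range is refused whole. The fingers move at their own pace and stop on an object; the grip force is fixed at half the most. Time passes only in rows, so rows that repeat a pose let the fingers close. It gives the time, the measured TCP pose, the force and the opening at its end, in the units of the state.
- get_obs(): the state, without advancing time (a new reading comes with each control period).
- grab_frame(name): name is "side" or "top" or "wrist"; returns the picture (480x640x3 uint8, red, green, blue); there is no depth.
- calibration(name): a dict with "K" (3x3 intrinsics, pixels), "camera_from_world" (4x4, takes a point from world to camera coordinates); the wrist camera has in their place "mount" (4x4, takes a point from camera to tool coordinates, whose origin is the TCP and whose axes are the flange's). Camera axes: x right, y down, z forward; pixel columns grow to the right and rows downward; lengths in m; the calibration is good to about 2 mm. A picture is of the moment at which its call begins: read the wrist's pose just before it. calibration takes no time and is no camera call.
- hand_in(): hands the job in, once; it reports no verdict.
The state is a dict: "clock": time; "joint_pos": joint angles; "joint_velocities": joint speeds; "effort": joint torques, N m; "tcp_pos": TCP position; "ee_rot": TCP orientation; "ft_force": force on the tool from outside, world axes, zero at the start; "wrist_torque": the same for the moment, N m; "finger_gap": opening from 0.0 (shut) to 1.0 (fully open).
Only numpy, scipy, OpenCV 4.12 (cv2) and the standard library are available. Lean on these libraries where they do the work, as an engineer would, in place of code of your own. Each camera call takes 0.05 s, during which the arm holds its last target.

## Task

The meeting is over: put the domed snack-bowl covers away as one nest. The large grey cover already lies upside down in the cork ring; take the green medium cover off its wire stand, turn it hollow side up and lower it in the hand until it sits fully home and level inside the grey one, then do the same with the small orange cover inside the green one. Lower them, do not drop them, let them go, keep the grey cover in its ring and leave the other things on the table alone.

Things in the scene. Friction and masses are not known exactly. Their poses are not given: they have to be found in the camera images.
- holder_mid (a point): Cork ring fixed to the table, 120 mm outside, 92 mm inside diameter, 14 mm high; the point is its centre, at table height.
- cover_large_mid (a point): Large grey domed cover (0.22 kg), 152 mm across its flat rim, 48 mm high, lying hollow up in the cork ring, standing on its button on the table. Own axes: z points out of the hollow side along the dome's axis (up when hollow up), -x from the axis to the lift tab. The point lies on the axis half-way up: 24 mm from the button's outer face and 24 mm from the rim's plane. All three covers are alike.
- cover_medium_mid (a point): Medium green cover (0.13 kg +-30 %), 142 mm across the rim, 48 mm high; point and axes as for the large one. It starts on a wire stand, leaning 60 degrees from level, tab uppermost, hollow looking away from the robot and up: its flange leans on two slanted rods behind it and rests on two pegs below; it comes off in the direction of its tab. Fully home, its point is 13 mm above the large cover's.
- cover_medium_tab (a point): Grip point of the green cover's lift tab: middle of the tab's thickness, 95 mm from the dome's axis in the cover's -x and 22 mm in +z from its mid point. The tab is a flat bar 24 mm wide (cover's y), 10 mm thick (cover's z), ending 107 mm from the axis, best pinched across its width. Axes as the cover's. The dome's wall is 3 mm thick, the rim a flat flange 4 mm thick.
- cover_small_mid (a point): Small orange cover (0.13 kg +-30 %), 132 mm across the rim, 48 mm high; point, axes and stand as for the green one. Fully home, its point is 13 mm above the green one's. Under each dome's crown is a round button 36 mm across, 9 mm high; home, it stands flat on the next cover's flat inner floor (13 mm above that cover's button face; about 60 mm across in the large, 50 in the medium), whose sides slope up.
- cover_small_tab (a point): Grip point of the orange cover's lift tab, placed and sized as on the green cover (95 mm out in -x, 22 mm in +z from its mid point). Tabs may point any way in the nest; fingers have most room when a tab does not lie above the tab of the cover below (the large one's tab points away from the robot, within about 50 degrees).
- stand_medium_base (a point): Foot, at table height, of the green cover's bent-wire stand (fixed, about 150 mm wide, 100 mm high). Its x axis is the level direction in which the hollow looks.
- stand_small_base (a point): Foot, at table height, of the orange cover's bent-wire stand (fixed, about 140 mm wide, 100 mm high). Its x axis is the level direction in which the hollow looks.
- glue_stick: Bystander: standing glue stick, 28 mm thick, 92 mm high; origin under its centre.
- tape_masking: Bystander: roll of masking tape lying flat, 96 mm across, 25 mm high; origin under its centre.
- stapler: Bystander: dark desk stapler, 150 x 36 x 50 mm high; origin under its centre.
- clip: Bystander: black bulldog clip lying flat, 50 x 32 x 12 mm; origin under its centre.

How it is judged:
On the way, in this order (a step that is already met when the one before it is completed fails the run):
1. the green cover is lowered, hollow up, into the grey one while still held (horizontal distance between cover_medium_mid and cover_large_mid below 0.014 m and z of cover_medium_mid in the frame of cover_large_mid between 0.009 and 0.021 m and angle between cover_medium_mid's own z axis and vertical below 0.2 rad and contact force between the fingers and cover_medium above 0.5 N), for 0.05 s.
2. the orange cover is lowered, hollow up, into the green one while still held (horizontal distance between cover_small_mid and cover_medium_mid below 0.014 m and z of cover_small_mid in the frame of cover_medium_mid between 0.009 and 0.021 m and angle between cover_small_mid's own z axis and vertical below 0.2 rad and contact force between the fingers and cover_small above 0.5 N), for 0.05 s.
At the end, for the whole second after the job is handed in: The grey cover lies in its cork ring (centre within 10 mm, not raised by more than 4 mm), the green one inside it and the orange one inside the green, each hollow up, level within 0.06 rad, centred within 10 mm of the one below and fully home (13 mm above it, within 3 mm) (horizontal distance between cover_large_mid and holder_mid below 0.01 m and angle between each of cover_large_mid, cover_medium_mid, cover_small_mid's own z axis and vertical below 0.06 rad and height (world z) of cover_large_mid below 0.028 m and horizontal distance between cover_medium_mid and cover_large_mid below 0.01 m and z of cover_medium_mid in the frame of cover_large_mid between 0.01 and 0.016 m and horizontal distance between cover_small_mid and cover_medium_mid below 0.01 m and z of cover_small_mid in the frame of cover_medium_mid between 0.01 and 0.016 m); the robot touches nothing.
It fails at once if the grey cover is taken or knocked out of its ring (distance of cover_large_mid from where it was at the start of the episode above 0.03 m).
It fails at once if another thing on the table is disturbed (moved over 30 mm) (distance of any of glue_stick, tape_masking, stapler, clip from where it was at the start of the episode above 0.03 m).
It also fails if it takes over 59 s, if anything falls off the work surface, if the arm or the gripper's body presses on something with over 40 N, if the wrist force passes 120 N, or if a joint passes its speed limit or range.

## Working session

There is one attempt and no reset: what is moved stays moved. The work goes in short steps, Python scripts to look and compute and a tool call to move; the robot and the scene stay as the last step left them, time stands still between calls to the robot, and variables do not carry over. Pictures are saved under pics/ and viewed, and the job is handed in when it is done.

Besides the shell and the picture viewer there is one more tool, called after ">>>" by a JSON object that holds its "fn" and its "kwargs". step_arm: Moves the arm, as the interface text tells. Its arguments: {"type":"object","properties":{"plan":{"type":"array","items":{"type":"array","items":{"type":"number"}}}},"required":["plan"]}

```bash
ls; mkdir -p pics
python3 - <<'E'
from cell import *
import cv2,json
o=get_obs();print(o)
for n in ["side","top","wrist"]:
    f=grab_frame(n);cv2.imwrite(f"pics/a_{n}.png",f[:,:,::-1]);c=calibration(n);print(n,{k:(v.tolist() if hasattr(v,'tolist') else v) for k,v in c.items()})
E
```

```text
pics
{'clock': 0.0, 'joint_pos': array([-1.19050566,  0.4179713 , -0.01028349,  1.6141389 ,  0.00470456,
        1.11069318, -0.05302552]), 'joint_velocities': array([ 0.000715  , -0.00021678, -0.00088164,  0.00018408, -0.00071734,
        0.00055846, -0.00023347]), 'effort': array([ 1.05054189e-04, -8.51251173e+01,  6.38988577e-01, -4.25983715e+01,
       -4.88821836e-02,  1.87734829e-02,  1.27490275e-04]), 'tcp_pos': array([0.25574804, 0.56988595, 0.20484187]), 'ee_rot': array([-3.14040959e+00,  1.01594479e-04,  2.71976882e+00]), 'ft_force': array([-0.24657307,  0.36027388,  0.41523882]), 'wrist_torque': array([ 0.01669437, -0.00628274, -0.0075375 ]), 'finger_gap': 1.0019959544922172}
side {'K': [[524.7443656548055, 0.0, 319.0592926799939], [0.0, 524.7443656548055, 236.09276995103545], [0.0, 0.0, 1.0]], 'camera_from_world': [[0.9802069881292546, -0.1972207764066751, 0.017269214693311913, -0.5916900384188132], [-0.09616021635803351, -0.550537705009486, -0.8292535487731508, 0.14269814964841934], [0.17305338255160352, 0.8111795120171839, -0.5586056982085055, 1.0952446572096328], [0.0,
[... 172 characters left out ...]
1378675556806, -0.9999525473074903, 0.009099763196675659, -0.01823724156241374], [-0.9811883677700503, 0.0016561168024545765, -0.19304570502831944, 0.6005178847899199], [0.19302147421911, -0.009600021374868149, -0.9811475679427043, 1.165379419158343], [0.0, 0.0, 0.0, 1.0]]}
wrist {'K': [[369.46890793655683, 0.0, 317.28710423147373], [0.0, 369.46890793655683, 247.5293757428418], [0.0, 0.0, 1.0]], 'mount': [[0.0007665060336713718, -0.958166101042323, -0.28621169661956414, 0.08428503539870817], [0.999999695578993, 0.0007762217656505924, 7.950904125113398e-05, -0.0001213624412971237], [0.00014598088044665773, -0.28621167043487167, 0.9581664043351025, -0.17863925789758875], [0.0, 0.0, 0.0, 1.0]]}
```

View pics/a_side.png

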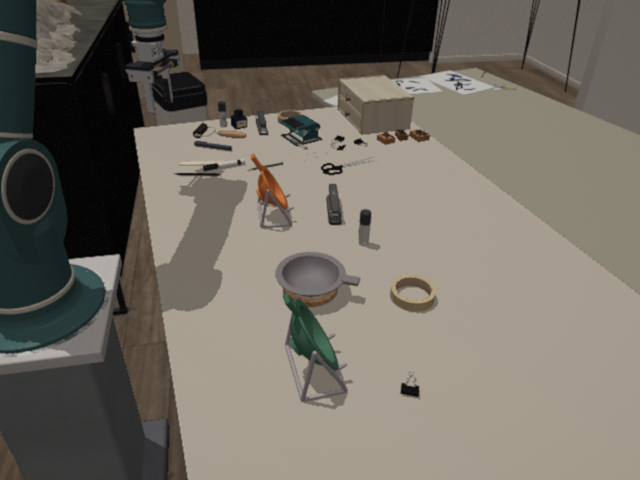

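View pics/a_top.png

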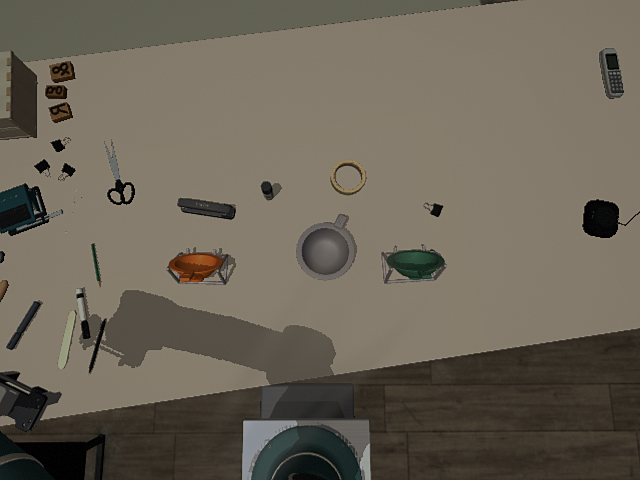

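View pics/a_wrist.png

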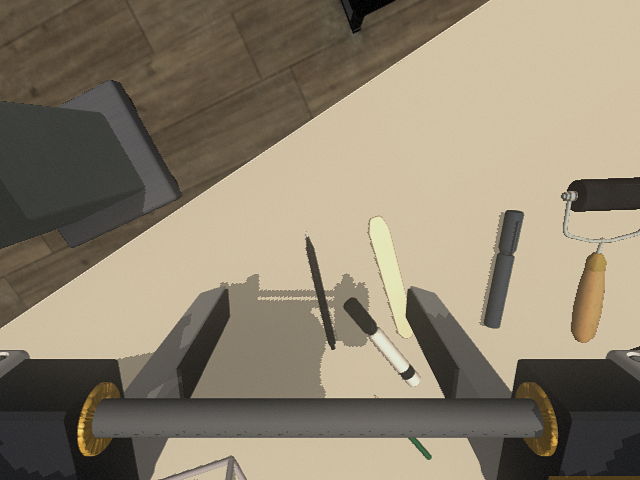

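```bash
cat > h.py <<'E'
import numpy as np,cv2
from scipy.spatial.transform import Rotation as Rn
from scipy.optimize import minimize
from cell import *
def T(R,t):
    M=np.eye(4);M[:3,:3]=R;M[:3,3]=t;return M
def cam(n,obs=None):
    c=calibration(n);K=np.array(c["K"])
    if n=="wrist":
        o=obs; W=T(Rn.from_euler('xyz',o["ee_rot"]).as_matrix(),o["tcp_pos"])@np.array(c["mount"])
        return K,np.linalg.inv(W)
    return K,np.array(c["camera_from_world"])
def proj(P,K,E):
    p=(E[:3,:3]@P.T).T+E[:3,3];q=(K@p.T).T;return q[:,:2]/q[:,2:]
def circ(r,z,n=48):
    a=np.linspace(0,2*np.pi,n,endpoint=False);return np.c_[r*np.cos(a),r*np.sin(a),0*a+z]
FL={'L':.030,'M':.025,'S':.020}; RR={'L':.076,'M':.071,'S':.066}
def body(s):
    r=RR[s];f=FL[s]
    return np.vstack([circ(r,.024),circ(r,.020),circ(.018,-.024),circ(f+.003,-.014)])
def tab():
    return np.array([[-x,y,z] for x in(.06,.107) for y in(-.012,.012) for z in(.017,.027)])
def pose(x,y,z,yaw,tilt):
    # tilt: z axis leans toward (cos yaw,sin yaw)
    return T((Rn.from_euler('z',yaw)*Rn.from_euler('y',tilt)).as_matrix(),[x,y,z])
def app(M,P): return P@M[:3,:3].T+M[:3,3]
def sil(M,s,K,E,S=4,shape=(480,640)):
    m=np.zeros((shape[0],shape[1]),np.uint8)
    for P in(body(s),tab()):
        q=proj(app(M,P),K,E); h=cv2.convexHull(np.round(q*16).astype(np.int32))
        cv2.fillConvexPoly(m,h,1,cv2.LINE_8,4)
    return m
def mask(f,s):
    hsv=cv2.cvtColor(f,cv2.COLOR_RGB2HSV);h,sa,v=cv2.split(hsv)
    if s=='S': m=((h<16)|(h>174))&(sa>150)&(v>60)
    if s=='M': m=(h>60)&(h<88)&(sa>90)&(v>25)
    m=m.astype(np.uint8)
    n,l,st,c=cv2.connectedComponentsWithStats(m)
    return m,l,st,c
E
python3 - <<'E'
from h import *
import cell;print([k for k in dir(cell) if k[0]!='_'])
import cv2
for n in("top","side"):
    f=cv2.imread(f"pics/a_{n}.png")[:,:,::-1].copy()
    for s in "SM":
        m,l,st,c=mask(f,s); print(n,s,[(tuple(a),tuple(b.round())) for a,b in zip(st[1:],c[1:]) if a[4]>100])
t=cv2.imread("pics/a_top.png");s=cv2.imread("pics/a_side.png")
cv2.imwrite("pics/b1.png",cv2.resize(t[200:300,160:460],None,fx=2.66,fy=2.66,interpolation=2))
cv2.imwrite("pics/b2.png",cv2.resize(s[140:410,230:430],None,fx=2.2,fy=2.2,interpolation=2))
E
```

```text
['IKError', 'calibration', 'get_obs', 'grab_frame', 'hand_in']
top S [((np.int32(169), np.int32(253), np.int32(54), np.int32(29), np.int32(1069)), (np.float64(195.0), np.float64(266.0)))]
top M [((np.int32(394), np.int32(251), np.int32(50), np.int32(29), np.int32(949)), (np.float64(418.0), np.float64(264.0)))]
side S [((np.int32(251), np.int32(155), np.int32(36), np.int32(54), np.int32(598)), (np.float64(268.0), np.float64(184.0)))]
side M [((np.int32(284), np.int32(295), np.int32(53), np.int32(74), np.int32(1490)), (np.float64(308.0), np.float64(332.0)))]
```

```bash
ls pics
```

```text
a_side.png
a_top.png
a_wrist.png
b1.png
b2.png
```

View pics/b1.png

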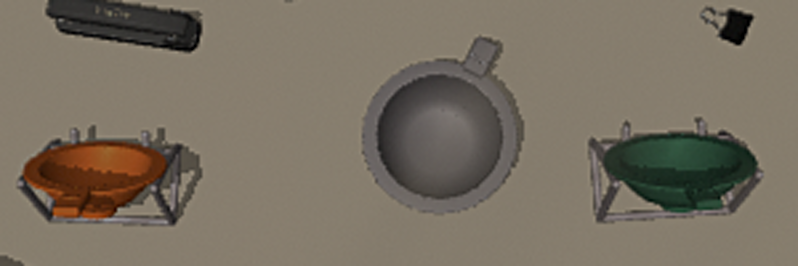

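View pics/b2.png

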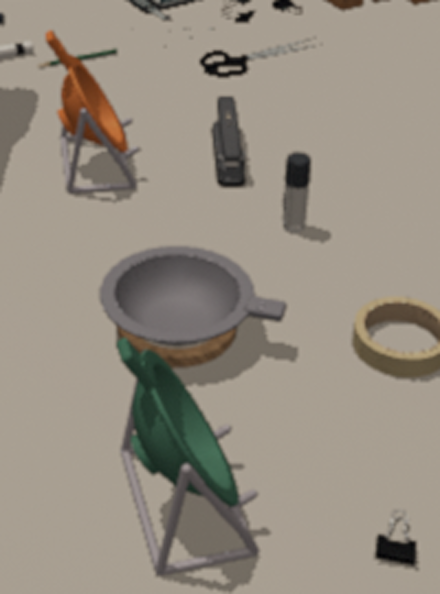

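```bash
cat > fit.py <<'E'
from h import *
def bigmask(f,s,minA=100):
    m,l,st,c=mask(f,s);i=1+np.argmax(st[1:,4]);m=(l==i).astype(np.uint8)
    return m
def fit(s,views,x0,free_tilt=False):
    # views: list of (frame,K,E)
    data=[]
    for f,K,E in views:
        S=3;m=bigmask(f,s)
        cn,_=cv2.findContours(m,cv2.RETR_EXTERNAL,cv2.CHAIN_APPROX_NONE)
        m=m*0;cv2.drawContours(m,cn,-1,1,-1)
        mm=cv2.resize(m,None,fx=S,fy=S,interpolation=cv2.INTER_NEAREST)
        K2=np.array(K)*1.;K2[:2]*=S;K2[:2,2]+=(S-1)/2
        data.append((mm,K2,E))
    def cost(p):
        M=pose(p[0],p[1],p[2],p[3],p[4] if free_tilt else np.pi/3)
        return sum((sil(M,s,K,E,shape=m.shape)!=m).sum()/m.sum() for m,K,E in data)
    st=np.array([.01,.01,.01,.1]+([.1] if free_tilt else []))
    best=None;x=np.array(x0)[:len(st)]
    for k in range(4):
        r=minimize(cost,x,method='Nelder-Mead',options=dict(initial_simplex=np.vstack([x]+[x+st[i]*np.eye(len(st))[i]*(-1)**k for i in range(len(st))]),maxiter=300,xatol=1e-4,fatol=1e-4))
        x=r.x;st=st*.6
    return x,r.fun
E
python3 - <<'E'
from fit import *
V=[(cv2.imread(f"pics/a_{n}.png")[:,:,::-1].copy(),)+cam(n) for n in("top","side")]
for s,x0 in(('M',[.6,-.25,.08,0,np.pi/3]),('S',[.55,.25,.08,0,np.pi/3])):
    best=min((fit(s,V,x0[:3]+[a]+x0[4:],ft) for a in(-.4,0,.4) for ft in (0,)),key=lambda r:r[1]);print(s,best)
    print(fit(s,V,list(best[0])+[np.pi/3],True))
E
```

```text
M (array([  97.47239089,   53.11428502, -204.58574666,   24.46329118]), np.float64(2.000114784205693))
(array([  97.47239089,   53.11428502, -204.58574666,   24.46329118,
          1.04719755]), np.float64(2.000114784205693))
S (array([0.52043535, 0.2763191 , 0.07218778, 0.06246064]), np.float64(0.5233892516501212))
(array([0.52083091, 0.27689275, 0.06998328, 0.04642265, 1.06351438]), np.float64(0.5161163313337226))
```

```bash
cat >> h.py <<'E'
def back(u,v,z,K,E):
    d=E[:3,:3].T@np.linalg.inv(K)@np.array([u,v,1.]);c=-E[:3,:3].T@E[:3,3]
    return c+d*(z-c[2])/d[2]
def draw(f,M,s,K,E):
    g=f.copy()
    for c in(circ(RR[s],.024),circ(.018,-.024),tab()[[0,1,3,2]],tab()[[4,5,7,6]],tab()[[4,6,2,0]]):
        cv2.polylines(g,[np.round(proj(app(M,c),K,E)*16).astype(np.int32)],True,(255,0,255),1,cv2.LINE_AA,4)
    return g
E
python3 - <<'E'
from fit import *
V=[(cv2.imread(f"pics/a_{n}.png")[:,:,::-1].copy(),)+cam(n) for n in("top","side")]
G=[v[0] for v in V]
print('grey',back(325,250,.048,*V[0][1:]),back(310,275,.048,*V[1][1:]))
for n,(u,v) in dict(M=(418,264),S=(195,266)).items():
    p=back(u,v,.075,*V[0][1:]);print(n,p)
    best=min((fit(n,V,[*p,a,np.pi/3]) for a in(-.4,-.2,0,.2,.4)),key=lambda r:r[1]);print(best)
    M=pose(*best[0],np.pi/3)
    G=[draw(g,M,n,*v[1:]) for g,v in zip(G,V)]
t=G[0][230:300,160:460];s=G[1][140:410,230:430]
cv2.imwrite("pics/c1.png",cv2.resize(t[:,:,::-1],None,fx=2.66,fy=2.66,interpolation=2))
cv2.imwrite("pics/c2.png",cv2.resize(s[:,:,::-1],None,fx=2.2,fy=2.2,interpolation=2))
E
```

```text
grey [ 0.57516541 -0.04924648  0.048     ] [ 0.57045165 -0.06304298  0.048     ]
M [ 0.53410213 -0.28320842  0.075     ]
(array([ 0.52438272, -0.27508189,  0.07372768,  0.13257867]), np.float64(0.6187205785465333))
S [0.53024606 0.27905063 0.075     ]
(array([0.52102339, 0.27705601, 0.06985067, 0.0553455 ]), np.float64(0.5234113712374582))
```

View pics/c1.png

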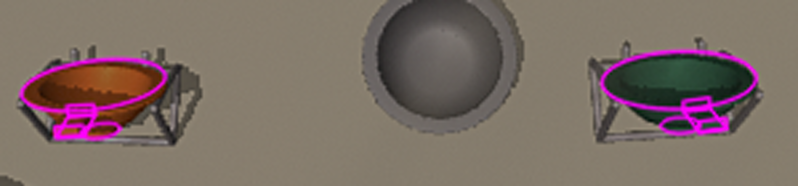

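View pics/c2.png

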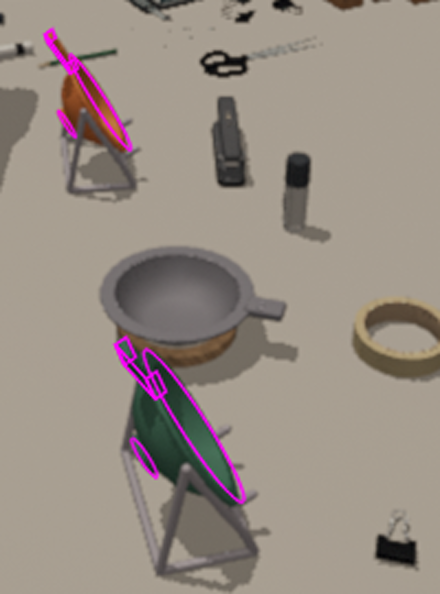

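>>> {"fn": "step_arm", "kwargs": {"plan": [[1, -4, 5, 0, 0, -0.14, -1], [2, -8, 8, 0, 0, -0.28, -1], [4, -13, 10, 0, 0, -0.42, -1], [5, -18, 10, 0, 0, -0.56, -1], [6, -23, 10, 0, 0, -0.7, -1], [8, -28, 10, 0, 0, -0.84, -1], [9, -33, 10, 0, 0, -0.98, -1], [11, -38, 10, 0, 0, -1.12, -1], [12, -43, 10, 0, 0, -1.26, -1], [14, -48, 10, 0, 0, -1.4, -1]]}}

```text
clock: 1.15
tcp_pos: [0.3842, 0.1209, 0.305]
ee_rot: [-3.141, -0.001, 1.314]
ft_force: [1.6, 0.6, 0.2]
finger_gap: 1.0
```

```bash
python3 -c "
from h import *
o=get_obs();print({k:np.round(o[k],3).tolist() for k in('clock','joint_pos','tcp_pos','ee_rot','ft_force')})"
```

```text
{'clock': 1.15, 'joint_pos': [-0.83, -0.111, 0.416, 1.994, 0.046, 1.25, -0.688], 'tcp_pos': [0.384, 0.121, 0.305], 'ee_rot': [-3.141, -0.001, 1.314], 'ft_force': [1.562, 0.618, 0.192]}
```

```bash
cat > kin.py <<'E'
import numpy as np, itertools
from scipy.spatial.transform import Rotation as Rn
from scipy.optimize import least_squares
D=[([-1.19050566,0.4179713,-0.01028349,1.6141389,0.00470456,1.11069318,-0.05302552],[0.25574804,0.56988595,0.20484187],[-3.14040959,0,2.71976882])]
from cell import *
o=get_obs();D.append((o['joint_pos'],o['tcp_pos'],o['ee_rot']))
if __name__=="__main__":
    res=[]
    for s in itertools.product((1,-1),repeat=7):
        for off in (0,90,180,270):
          for b in (0,90,180,270):
            e=0
            for q,p,r in D:
                R=Rn.from_euler('z',b,degrees=True)*Rn.from_euler('ZYZYZYZ',np.array(s)*q)*Rn.from_euler('z',off,degrees=True)
                e+=(R.inv()*Rn.from_euler('xyz',r)).magnitude()
            res.append((e,s,off,b))
    res.sort(key=lambda x:x[0])
    for r in res[:8]:print(r)
E
python3 kin.py
```

```text
Traceback (most recent call last):
  File "kin.py", line 14, in <module>
    R=Rn.from_euler('z',b,degrees=True)*Rn.from_euler('ZYZYZYZ',np.array(s)*q)*Rn.from_euler('z',off,degrees=True)
                                        ~~~~~~~~~~~~~^^^^^^^^^^^^^^^^^^^^^^^^^
  File "scipy/spatial/transform/_rotation.pyx", line 1413, in scipy.spatial.transform._rotation.Rotation.from_euler
ValueError: Expected axis specification to be a non-empty string of upto 3 characters, got ZYZYZYZ
```

```bash
sed -i "s/Rn.from_euler('ZYZYZYZ',np.array(s)\*q)/Rn.from_euler('ZYZ',(np.array(s)*q)[:3])*Rn.from_euler('YZY',(np.array(s)*q)[3:6])*Rn.from_euler('z',s[6]*q[6])/" kin.py; python3 kin.py
```

```text
(0.00010159636871943592, (-1, -1, -1, -1, -1, -1, -1), 270, 180)
(0.00010159636871944828, (-1, 1, -1, 1, -1, 1, -1), 90, 0)
(0.0033450846327607213, (-1, 1, -1, 1, -1, 1, -1), 0, 270)
(0.0033450846327607348, (-1, -1, -1, -1, -1, -1, -1), 180, 90)
(0.0034886312869563136, (-1, -1, -1, -1, -1, -1, -1), 0, 270)
(0.003488631286956328, (-1, 1, -1, 1, -1, 1, -1), 180, 90)
(0.004832163002304318, (-1, -1, -1, -1, -1, -1, -1), 90, 0)
(0.004832163002304341, (-1, 1, -1, 1, -1, 1, -1), 270, 180)
```

>>> {"fn": "step_arm", "kwargs": {"plan": [[1, -4, 0, 0, 0, -0.13, -1], [2, -9, 0, 0, 0, -0.26, -1], [3, -14, 0, 0, 0, -0.4, -1], [4, -19, 0, 0, 0, -0.54, -1], [5, -24, 0, 0, 0, -0.68, -1], [6, -28, 0, 0, 0, -0.82, -1], [6, -32, 0, 0, 0, -0.96, -1], [6, -36, 0, 0, 0, -1.1, -1], [6, -40, 0, 0, 0, -1.19, -1], [6, -40, 0, 0, 0, -1.19, -1]]}}

```text
clock: 2.15
tcp_pos: [0.4428, -0.2837, 0.3049]
ee_rot: [3.14, 0.001, 0.115]
ft_force: [-1.5, 0.4, -0.2]
finger_gap: 0.996
```

Run:
```python
from h import *
o=get_obs();print({k:np.round(o[k],4).tolist() for k in('clock','joint_pos','tcp_pos','ee_rot','ft_force')})
f=grab_frame("wrist");cv2.imwrite("pics/d_wrist.png",f[:,:,::-1])
np.savez('d.npz',**o)
```

```text
{'clock': 2.15, 'joint_pos': [-0.2835, 0.2203, 0.935, 1.7528, -0.1843, 1.2613, -0.7593], 'tcp_pos': [0.4428, -0.2837, 0.3049], 'ee_rot': [3.1405, 0.0007, 0.1151], 'ft_force': [-1.5044, 0.4498, -0.2039]}
```

View pics/d_wrist.png

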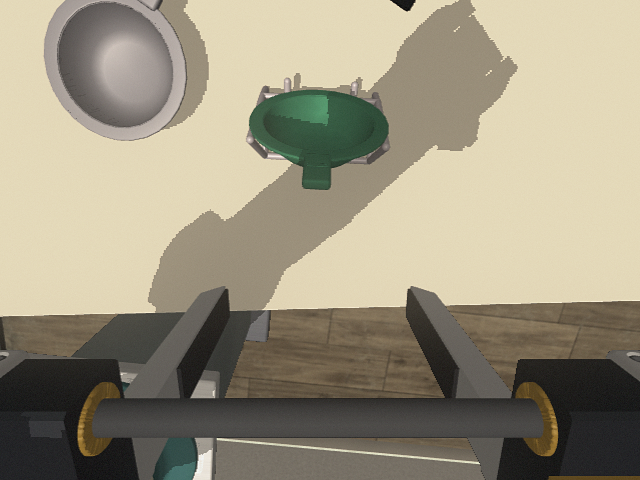

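```bash
cat > run1.py <<'E'
from fit import *
o=dict(np.load('d.npz'))
V=[(cv2.imread(f"pics/a_{n}.png")[:,:,::-1].copy(),)+cam(n) for n in("top","side")]
W=(cv2.imread("pics/d_wrist.png")[:,:,::-1].copy(),)+cam("wrist",o)
x0=[.5244,-.275,.0737,.13,np.pi/3]
for nm,vs in(("W",[W]),("all",V+[W])):
    r=fit('M',vs,x0);print(nm,r)
r2=fit('M',V+[W],x0,True);print(r2)
M=pose(*r[0],np.pi/3);print('tab',app(M,np.array([[-.095,0,.022]])))
g=draw(W[0],M,'M',*W[1:])
# grey
m=pose(.573,-.053,.024,np.pi-0.35,0);g=draw(g,m,'L',*W[1:])
cv2.imwrite("pics/e.png",g[:300,:,::-1])
g=draw(V[0][0],m,'L',*V[0][1:])[190:300,260:460];g2=draw(V[1][0],m,'L',*V[1][1:])[240:320,260:400]
cv2.imwrite("pics/e2.png",np.vstack([cv2.resize(g,(720,396)),cv2.resize(g2,(720,411))])[:,:,::-1][:807])
E
python3 run1.py
```

```text
W (array([ 0.53493719, -0.29161978, -0.0448299 , -0.07206865]), np.float64(0.17671875672650567))
all (array([ 0.523642  , -0.27436279,  0.06869148,  0.08067044]), np.float64(1.3743537038179112))
(array([ 0.52464902, -0.27697361,  0.0708132 ,  0.07033048,  1.11128516]), np.float64(1.190667388023948))
tab [[ 0.49528708 -0.27665517  0.1619639 ]]
```

View pics/e.png

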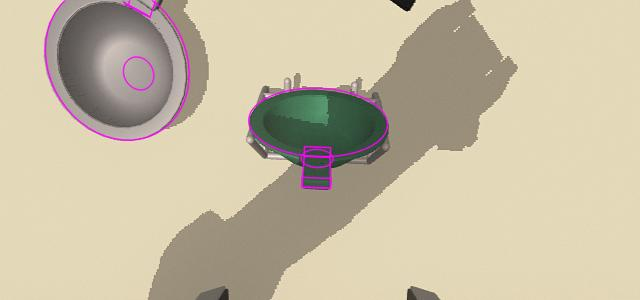

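```bash
cat > kin.py <<'E'
import numpy as np
from scipy.spatial.transform import Rotation as Rn
from scipy.optimize import least_squares
Ry=lambda a:Rn.from_euler('y',a).as_matrix()
Rz=lambda a:Rn.from_euler('z',a).as_matrix()
def fkR(q):
    return [Rz(-q[0]),Rz(-q[0])@Ry(q[1]),Rz(-q[0])@Ry(q[1])@Rz(-q[2])]
def basis(q):
    A=Rz(-q[0]);B=A@Ry(q[1]);C=B@Rz(-q[2]);Dm=C@Ry(q[3]);E=Dm@Rz(-q[4]);F=E@Ry(q[5]);G=F@Rz(-q[6])@Rz(np.pi/2)
    return A,B,C,Dm,E,F,G
# params: h, a(z of B), ex(x offset in C), fx(x offset in D), b(z of D), wx (x in E), c (z of F), gx(x in F)
def pos(q,P):
    A,B,C,Dm,E,F,G=basis(q);h,a,ex,fx,b,wx,c,gx=P
    return np.array([0,0,h])+a*B[:,2]+ex*C[:,0]+fx*Dm[:,0]+b*Dm[:,2]+wx*E[:,0]+c*F[:,2]+gx*F[:,0]
E
python3 - <<'E'
from kin import *
D=[([-1.19050566,0.4179713,-0.01028349,1.6141389,0.00470456,1.11069318,-0.05302552],[0.25574804,0.56988595,0.20484187]),
([-0.83,-0.111,0.416,1.994,0.046,1.25,-0.688],[0.3842,0.1209,0.305]),
([-0.2835,0.2203,0.935,1.7528,-0.1843,1.2613,-0.7593],[0.4428,-0.2837,0.3049])]
for msk in ([1,1,0,0,1,0,1,0],[1,1,1,1,1,0,1,0],[1,1,0,0,1,0,1,1],[1,1,1,1,1,1,1,0],[1,1,0,0,1,1,1,0]):
    msk=np.array(msk,bool)
    def f(x):
        P=np.zeros(8);P[msk]=x;return np.concatenate([pos(q,P)-p for q,p in D])
    r=least_squares(f,np.full(msk.sum(),.3));print(msk.astype(int),r.x.round(4),np.abs(r.fun).max())
E
```

```text
[1 1 0 0 1 0 1 0] [-1.4461  0.4702  0.4802 -1.4362] 0.0299211858606359
[1 1 1 1 1 0 1 0] [-3.39885e+01  5.77100e-01 -7.00000e-04  4.52600e-01  6.20700e-01
 -3.43450e+01] 0.029786180498773962
[1 1 0 0 1 0 1 1] [-1.5273  0.4706  0.491  -1.5209  0.0102] 0.02983476786634008
[1 1 1 1 1 1 1 0] [-3.90598e+01  6.29500e-01 -9.20000e-03  5.17600e-01  7.03900e-01
  1.58300e-01 -3.96020e+01] 0.03188474824864601
[1 1 0 0 1 1 1 0] [-1.4111  0.4668  0.4752 -0.0147 -1.3889] 0.030163630842848746
```

```bash
cat > run2.py <<'E'
from fit import *
o=dict(np.load('d.npz'))
V=[(cv2.imread(f"pics/a_{n}.png")[:,:,::-1].copy(),)+cam(n) for n in("top","side")]
W=(cv2.imread("pics/d_wrist.png")[:,:,::-1].copy(),)+cam("wrist",o)
M=pose(.523642,-.27436,.0687,.0807,np.pi/3)
for k,v in enumerate(V+[W]):
    m=bigmask(v[0],'M');s=sil(M,'M',*v[1:]);print(m.sum(),s.sum(),(m!=s).sum())
    ys,xs=np.where(s);a,b,c,d=ys.min()-10,ys.max()+10,xs.min()-10,xs.max()+10
    im=np.hstack([np.dstack([m*255]*3)[a:b,c:d],np.dstack([s*255]*3)[a:b,c:d],v[0][a:b,c:d]])
    cv2.imwrite(f"pics/f{k}.png",cv2.resize(im[:,:,::-1],None,fx=2.,fy=2.,interpolation=0)[:600,:800])
E
python3 run2.py
```

```text
949 1325 376
1490 2184 696
4584 8998 4456
```

View pics/f2.png

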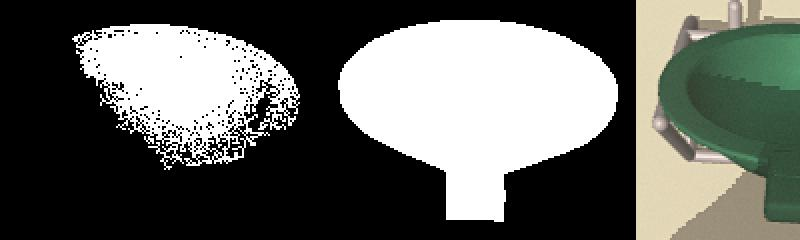

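View pics/f0.png

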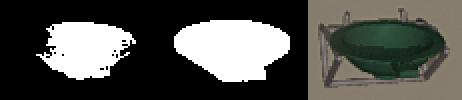

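View pics/f1.png

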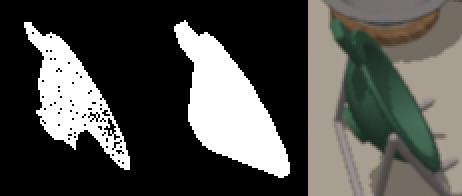

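Mask too tight for green; use a chroma test, then refit.

```bash
python3 - <<'E'
s=open('h.py').read()
s=s.replace("if s=='M': m=(h>60)&(h<88)&(sa>90)&(v>25)","if s=='M': m=(h>45)&(h<95)&(sa>60)&(v>15)")
s=s.replace("m=m.astype(np.uint8)\n","m=cv2.morphologyEx(m.astype(np.uint8),cv2.MORPH_CLOSE,np.ones((3,3),np.uint8))\n")
s=s.replace("((h<16)|(h>174))&(sa>150)&(v>60)","((h<16)|(h>174))&(sa>140)&(v>40)")
open('h.py','w').write(s)
E
sed -i 's/^V=/V=/' run1.py; python3 run2.py; python3 run1.py
python3 - <<'E'
from fit import *
V=[(cv2.imread(f"pics/a_{n}.png")[:,:,::-1].copy(),)+cam(n) for n in("top","side")]
r=fit('S',V,[.521,.277,.07,.05,np.pi/3]);print(r);print(app(pose(*r[0],np.pi/3),np.array([[-.095,0,.022]])))
for v in V: print(bigmask(v[0],'S').sum(),sil(pose(*r[0],np.pi/3),'S',*v[1:]).sum())
E
```

```text
2290 1325 3615
6853 2184 9037
8781 8998 619
W (array([ 0.52191485, -0.27508702,  0.06586842,  0.06379874]), np.float64(0.019992660921940048))
all (array([ 0.52203178, -0.27500521,  0.065833  ,  0.06559671]), np.float64(2.885648290233177))
(array([ 0.52129139, -0.27517918,  0.07840375,  0.07225213,  1.09956612]), np.float64(2.8744438758534194))
tab [[ 0.49364552 -0.27686993  0.15910542]]
(array([0.5207531 , 0.27700065, 0.06964314, 0.0457353 ]), np.float64(0.48563847448821074))
[[0.49233541 0.27570005 0.16291556]]
1114 1202
617 901
```

View pics/f2.png

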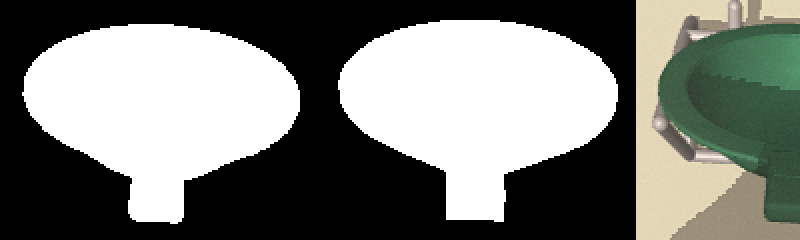

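View pics/e2.png

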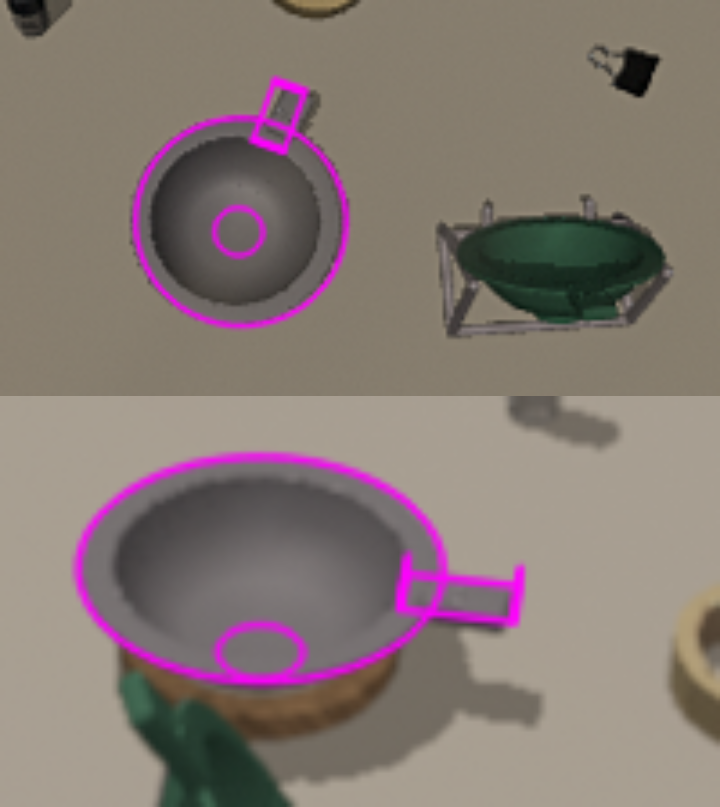

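```bash
python3 - <<'E'
s=open('fit.py').read()
s=s.replace("def bigmask(f,s,minA=100):\n    m,l,st,c=mask(f,s);i=1+np.argmax(st[1:,4]);","def bigmask(f,s,at=None):\n    m,l,st,c=mask(f,s)\n    i=1+np.argmax(st[1:,4]-(0 if at is None else 200*np.hypot(*(c[1:]-at).T)));")
s=s.replace("m=bigmask(f,s)","m=bigmask(f,s,proj(np.array([x0[:3]]),K,E)[0])")
open('fit.py','w').write(s)
E
cat > run1.py <<'E'
from fit import *
o=dict(np.load('d.npz'))
V=[(cv2.imread(f"pics/a_{n}.png")[:,:,::-1].copy(),)+cam(n) for n in("top","side")]
W=(cv2.imread("pics/d_wrist.png")[:,:,::-1].copy(),)+cam("wrist",o)
x0=[.522,-.275,.066,.064,np.pi/3]
for nm,vs in(("W",[W]),("T",V[:1]),("S",V[1:]),("SW",V[1:]+[W]),("all",V+[W])):
    r=fit('M',vs,x0);print(nm,r,app(pose(*r[0],np.pi/3),np.array([[-.095,0,.022]])))
r=fit('M',V+[W],x0,True);print(r)
E
python3 run1.py
```

```text
W (array([ 0.52193272, -0.27510609,  0.06581534,  0.06385434]), np.float64(0.019992660921940048)) [[ 0.49354326 -0.27692135  0.15908775]]
T (array([ 0.53109963, -0.28853581,  0.01742158,  0.07109734]), np.float64(0.04213241616509028)) [[ 0.50272406 -0.29055665  0.11069399]]
S (array([ 0.53250805, -0.21902688,  0.02324248,  0.09528156]), np.float64(0.12099621285063226)) [[ 0.50418965 -0.22173329  0.11651489]]
SW (array([ 0.52240622, -0.27513541,  0.07559998,  0.10529307]), np.float64(0.2738532262897241)) [[ 0.49411632 -0.27812519  0.16887239]]
all (array([ 0.52256488, -0.27464026,  0.07248221,  0.074276  ]), np.float64(0.3949990286104706)) [[ 0.49419587 -0.27675128  0.16575462]]
(array([ 0.52228489, -0.27463222,  0.07565934,  0.08509809,  1.07602758]), np.float64(0.3214399689788321))
```

>>> {"fn": "step_arm", "kwargs": {"plan": [[2, 0, -3, 0, 0, -0.05, -1], [4, 0.4, -6, 0, 0, -0.05, -1], [5.1, 0.7, -9, 0, 0, -0.05, -1], [5.1, 0.7, -9, 0, 0, -0.05, -1]]}}

```text
clock: 2.6
tcp_pos: [0.4941, -0.2716, 0.2114]
ee_rot: [-3.139, 0.006, 0.073]
ft_force: [-0.5, -0.1, 0.6]
finger_gap: 1.002
```

```bash
cat > snap.py <<'E'
import sys
from h import *
o=get_obs();n=sys.argv[1];np.savez(n+'.npz',**o)
print({k:np.round(o[k],4).tolist() for k in('clock','joint_pos','tcp_pos','ee_rot','ft_force','finger_gap')})
for c in sys.argv[2:]:
    f=grab_frame(c);cv2.imwrite(f"pics/{n}_{c}.png",f[:,:,::-1])
E
python3 snap.py g wrist
```

```text
{'clock': 2.6, 'joint_pos': [-0.2216, 0.4124, 0.8642, 1.7792, -0.3438, 1.1163, -0.7406], 'tcp_pos': [0.4941, -0.2716, 0.2114], 'ee_rot': [-3.1394, 0.0061, 0.0732], 'ft_force': [-0.4927, -0.052, 0.6081], 'finger_gap': 1.0016}
```

View pics/g_wrist.png

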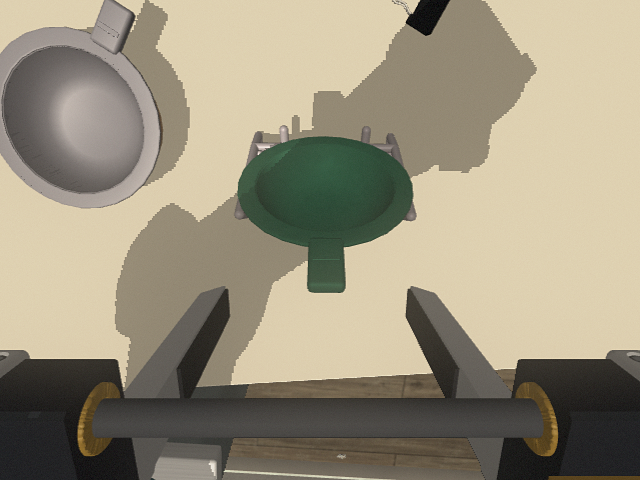

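```bash
python3 - <<'E'
s=open('h.py').read()
s=s.replace("    m=cv2.morph","    if s=='L': m=(sa<40)&(v>30);m[280:]=0\n    m=cv2.morph")
open('h.py','w').write(s)
E
cat > run3.py <<'E'
from fit import *
W=[(cv2.imread(f"pics/{n}_wrist.png")[:,:,::-1].copy(),)+cam("wrist",dict(np.load(n+'.npz'))) for n in 'dg']
x0=[.522,-.275,.069,.064,np.pi/3]
for vs in(W,W[1:]):
    r=fit('M',vs,x0);print(r,app(pose(*r[0],np.pi/3),np.array([[-.095,0,.022],[-.107,0,.022]])))
def fitL(views,x0):
    data=[(bigmask(f,'L',proj(np.array([[x0[0],x0[1],.03]]),K,E)[0]),K,E) for f,K,E in views]
    def cost(p):
        M=pose(p[0],p[1],.024,p[2],0);t=0
        for m,K,E in data:
            s=sil(M,'L',K,E); s[280:]=0;t+=(s!=m).sum()/s.sum()
        return t
    x=np.array(x0)
    for k in range(4):
        st=np.array([.01,.01,.2])*.6**k*(-1)**k
        r=minimize(cost,x,method='Nelder-Mead',options=dict(initial_simplex=np.vstack([x]+[x+st[i]*np.eye(3)[i] for i in range(3)])));x=r.x
    return x,r.fun
for v in (W,W[:1],W[1:]): print(fitL(v,[.573,-.051,np.pi-.4]))
E
python3 run3.py
```

```text
(array([ 0.52128133, -0.27514044,  0.06920962,  0.06261932]), np.float64(0.04656102532474575)) [[ 0.49288965 -0.27692063  0.16248204]
 [ 0.48690141 -0.2772961   0.17287434]]
(array([ 0.52082241, -0.27533647,  0.06819822,  0.06345852]), np.float64(0.014214655183818179)) [[ 0.49243223 -0.27714049  0.16147064]
 [ 0.4864443  -0.27752098  0.17186294]]
(array([ 0.57266389, -0.04932186,  2.6771177 ]), np.float64(0.05522669717279071))
(array([ 0.57294601, -0.05056892,  2.6910011 ]), np.float64(0.02303434319385751))
(array([ 0.57185171, -0.04860038,  2.6620112 ]), np.float64(0.02725072226126337))
```

>>> {"fn": "step_arm", "kwargs": {"plan": [[-0.3, -0.5, -2, 0, 0, -0.01, -1], [-0.3, -0.5, -5, 0, 0, -0.01, -1], [-0.3, -0.5, -6.6, 0, 0, -0.01, -1], [-0.3, -0.5, -6.6, 0, 0, -0.01, -1]]}}

```text
clock: 3.05
tcp_pos: [0.4903, -0.2776, 0.1477]
ee_rot: [-3.14, 0.005, 0.062]
ft_force: [-0.0, 0.2, 0.7]
finger_gap: 1.001
```

```bash
python3 snap.py g2 wrist
```

```text
{'clock': 3.05, 'joint_pos': [-0.1671, 0.4884, 0.8187, 1.8423, -0.4179, 0.9981, -0.6813], 'tcp_pos': [0.4903, -0.2776, 0.1477], 'ee_rot': [-3.1399, 0.005, 0.062], 'ft_force': [-0.0089, 0.2479, 0.7023], 'finger_gap': 1.0009}
```

View pics/g2_wrist.png

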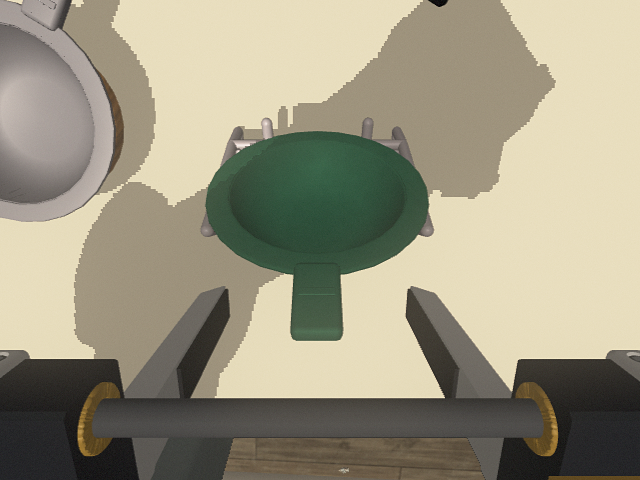

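>>> {"fn": "step_arm", "kwargs": {"plan": [[0.1, 0, -0.3, 0, 0, 0, -1], [0.1, 0, -0.3, 0, 0, 0, 1], [0.1, 0, -0.3, 0, 0, 0, 1], [0.1, 0, -0.3, 0, 0, 0, 1], [0.1, 0, -0.3, 0, 0, 0, 1], [0.1, 0, -0.3, 0, 0, 0, 1], [0.1, 0, -0.3, 0, 0, 0, 1]]}}

```text
clock: 3.8
tcp_pos: [0.4918, -0.2781, 0.1458]
ee_rot: [-3.141, 0.004, 0.062]
ft_force: [-0.5, 0.3, -0.3]
finger_gap: 0.528
```

```bash
python3 snap.py g3 wrist
```

```text
{'clock': 3.8, 'joint_pos': [-0.1649, 0.4929, 0.8166, 1.8411, -0.4218, 0.9946, -0.6795], 'tcp_pos': [0.4918, -0.2781, 0.1458], 'ee_rot': [-3.1407, 0.0039, 0.0618], 'ft_force': [-0.4943, 0.3399, -0.2865], 'finger_gap': 0.5278}
```

View pics/g3_wrist.png

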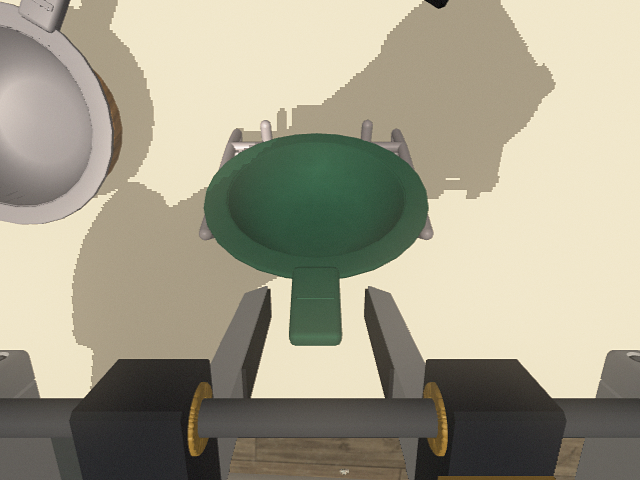

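>>> {"fn": "step_arm", "kwargs": {"plan": [[0, 0, 0, 0, 0, 0, 1], [0, 0, 0, 0, 0, 0, 1], [0, 0, 0, 0, 0, 0, 1], [0, 0, 0, 0, 0, 0, 1], [0, 0, 0, 0, 0, 0, 1], [0, 0, 0, 0, 0, 0, 1]]}}

```text
clock: 4.45
tcp_pos: [0.4918, -0.278, 0.1458]
ee_rot: [-3.14, 0.004, 0.062]
ft_force: [-0.4, 1.1, 1.1]
finger_gap: 0.253
```

```bash
python3 snap.py g4 wrist
```

```text
{'clock': 4.45, 'joint_pos': [-0.1649, 0.4929, 0.8164, 1.8411, -0.4219, 0.9947, -0.6795], 'tcp_pos': [0.4918, -0.278, 0.1458], 'ee_rot': [-3.1405, 0.0039, 0.0619], 'ft_force': [-0.3964, 1.0773, 1.1267], 'finger_gap': 0.2534}
```

View pics/g4_wrist.png

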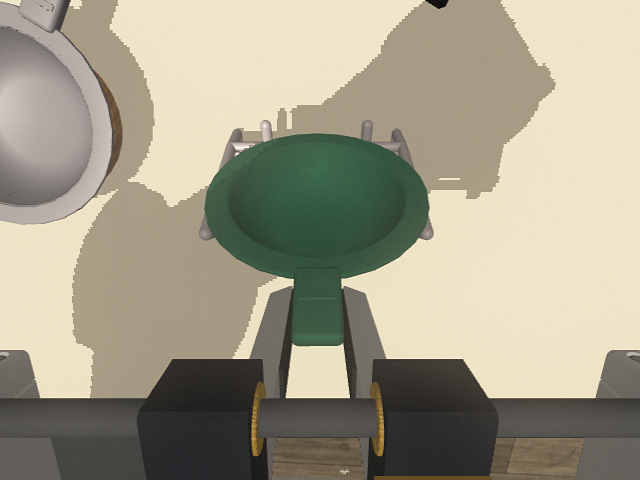

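>>> {"fn": "step_arm", "kwargs": {"plan": [[-0.5, 0, 0.9, 0, 0, 0, 1], [-1, -0.1, 1.8, 0, 0, 0, 1], [-2, -0.1, 3.5, 0, 0, 0, 1], [-3, -0.2, 5.2, 0, 0, 0, 1], [-4, -0.3, 7, 0, 0, 0, 1], [-5, -0.3, 9, 0, 0, 0, 1], [-5, -0.3, 12, 0, 0, 0, 1], [-5, -0.3, 14, 0, 0, 0, 1], [-5, -0.3, 14, 0, 0, 0, 1]]}}

```text
clock: 5.4
tcp_pos: [0.4419, -0.282, 0.2886]
ee_rot: [-3.141, -0.0, 0.061]
ft_force: [-0.2, -1.3, -1.3]
finger_gap: 0.255
```

```bash
python3 snap.py k1 wrist side
python3 - <<'E'
from kin import *
import glob
D=[np.load(f) for f in ('d.npz','g.npz','g2.npz','k1.npz')]
D=[(d['joint_pos'],d['tcp_pos']) for d in D]+[([-1.19050566,0.4179713,-0.01028349,1.6141389,0.00470456,1.11069318,-0.05302552],[0.25574804,0.56988595,0.20484187]),
([-0.83,-0.111,0.416,1.994,0.046,1.25,-0.688],[0.3842,0.1209,0.305])]
def f(x,reg=.01):
    e=[]
    for q,p in D:
        A,B,C,Dm,E,F,G=basis(q)
        h,ay,a,ex,ey,fx,b,wx,wy,c,gx,gy=x
        e+=list(np.array([0,0,h])+ay*A[:,1]+a*B[:,2]+ex*C[:,0]+ey*C[:,1]+fx*Dm[:,0]+b*Dm[:,2]+wx*E[:,0]+wy*E[:,1]+c*F[:,2]+gx*F[:,0]+gy*F[:,1]-p)
    return np.r_[e,reg*(np.array(x)-x0)]
x0=np.array([.36,0,.42,0,0,0,.45,0,0,.35,0,0])
for reg in(.03,.003,.0003):
    r=least_squares(f,x0,kwargs=dict(reg=reg));print(r.x.round(3),np.abs(r.fun[:len(D)*3]).max())
E
```

```text
{'clock': 5.4, 'joint_pos': [-0.2952, 0.2372, 0.953, 1.7806, -0.2049, 1.2286, -0.7957], 'tcp_pos': [0.4419, -0.282, 0.2886], 'ee_rot': [-3.1414, -0.0, 0.0611], 'ft_force': [-0.2371, -1.2991, -1.293], 'finger_gap': 0.2547}
[ 0.332 -0.015  0.501  0.    -0.016 -0.001  0.469 -0.    -0.     0.377
 -0.    -0.   ] 0.00024121543378941013
[ 0.315 -0.015  0.502 -0.    -0.016  0.     0.47  -0.001 -0.     0.361
  0.    -0.   ] 6.073051028998577e-05
[ 0.291 -0.015  0.502 -0.    -0.016  0.001  0.47  -0.    -0.     0.336
  0.    -0.   ] 2.5229947972105204e-05
```

View pics/k1_wrist.png

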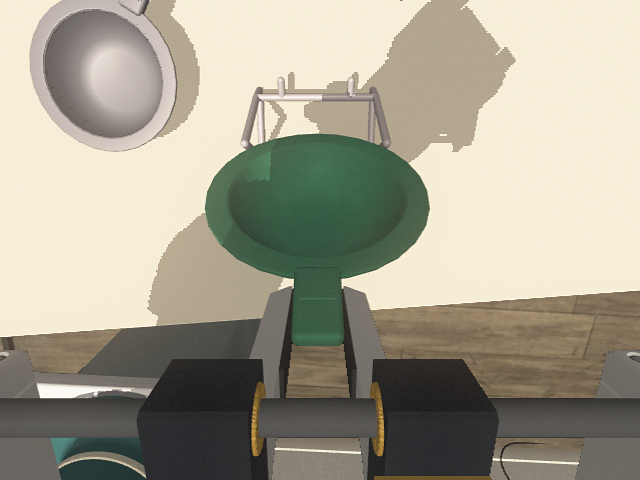

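View pics/k1_side.png

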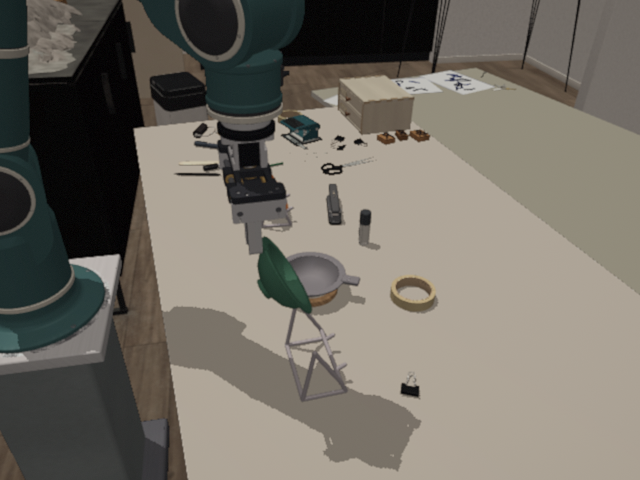

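```bash
cat >> kin.py <<'E'
LO=np.array([-2.81,-.39,-1.27,.06,-1.19,.19,-2.82]);HI=np.array([2.81,2.02,1.25,2.57,4.33,2,2.82])
def fk(q,c):
    A,B,C,Dm,E,F,G=basis(q);h=c-.0455
    return G,np.array([0,0,h])-.015*A[:,1]+.502*B[:,2]-.016*C[:,1]+.47*Dm[:,2]+c*F[:,2]
def ik(R,p,q0,c,reg=.002,m=.05):
    def f(q):
        G,x=fk(q,c);return np.r_[(x-p)*10,Rn.from_matrix(G.T@R).as_rotvec()*3,reg*(q-q0)]
    r=least_squares(f,np.clip(q0,LO+m+.001,HI-m-.001),bounds=(LO+m,HI-m))
    return r.x,np.abs(r.fun[:6]).max()
def pose(x,y,z,yaw,tilt):
    M=np.eye(4);M[:3,:3]=(Rn.from_euler('z',yaw)*Rn.from_euler('y',tilt)).as_matrix();M[:3,3]=[x,y,z];return M
E
cat > run4.py <<'E'
from kin import *
g=np.load('g4.npz');T0=np.eye(4);T0[:3,:3]=Rn.from_euler('xyz',g['ee_rot']).as_matrix();T0[:3,3]=g['tcp_pos']
C0=pose(.5210,-.2752,.0687,.063,np.pi/3)
X=np.linalg.inv(C0)@T0   # tool in cover
np.save('X.npy',X)
q0=np.load('k1.npz')['joint_pos'] if 0 else np.load('k1.npz')['joint_pos']
for c in(.34,.42):
  for deg in range(0,360,30):
    out=[]
    for z in(.037,.15):
        Tt=pose(.5725,-.0495,z,np.radians(deg),0)@X
        best=None
        for q5 in(0,1.5,3):
          for q3 in(-.8,0,.8):
            qs=q0.copy();qs[4]=q5;qs[2]=q3
            q,e=ik(Tt[:3,:3],Tt[:3,3],qs,c)
            if best is None or e<best[1]-1e-3 : best=(q,e)
        out.append((round(best[1],3),best[0].round(2)))
    print(c,deg,'tabdir',(deg+180)%360,*out[0],'|',*out[1])
E
python3 run4.py
```

```text
0.34 0 tabdir 180 0.408 [ 1.66  1.8  -1.22  2.52  2.95  0.87 -2.77] | 0.387 [ 1.35  0.25 -1.22  2.52  3.17  0.36  1.81]
0.34 30 tabdir 210 0.0 [0.01 0.88 0.74 2.43 4.28 1.54 1.33] | 0.114 [ 1.73  0.73 -1.22  2.35 -1.14  0.34  0.78]
0.34 60 tabdir 240 0.0 [ 1.51  1.16 -1.06  1.93 -0.13  0.69  0.31] | 0.0 [ 1.51  0.88 -1.07  1.94 -0.4   0.83  0.37]
0.34 90 tabdir 270 0.0 [ 1.09  1.14 -0.81  1.46 -0.18  1.28  0.55] | 0.0 [ 1.1   0.97 -0.83  1.47 -0.28  1.39  0.5 ]
0.34 120 tabdir 300 0.0 [ 0.76  1.3  -0.79  0.99  0.01  1.79  0.67] | 0.0 [ 0.78  1.17 -0.84  1.   -0.05  1.88  0.59]
0.34 150 tabdir 330 0.312 [ 0.36  1.24 -0.33  0.84 -0.08  1.95  1.13] | 0.474 [ 0.43  1.07 -0.44  0.95 -0.07  1.95  1.04]
0.34 180 tabdir 0 0.52 [-0.05  1.2   0.16  0.86 -0.08  1.95  1.66] | 0.747 [-0.08  1.01  0.19  0.98 -0.07  1.95  1.68]
0.34 210 tabdir 30 0.148 [-0.42  1.3   0.59  0.86 -0.07  1.95  2.16] | 0.278 [-0.51  1.15  0.72  0.98 -0.06  1.95  2.27]
0.34 240 tabdir 60 0.0 [-0.13  1.15 -0.49  1.16  0.89  1.95  1.89] | 0.0 [-0.27  0.96 -0.21  1.17  0.71  1.95  2.07]
0.34 270 tabdir 90 0.0 [-0.24  0.95 -
[... 1038 characters left out ...]
r 0 0.744 [-0.05  1.28  0.16  0.71 -0.09  1.95  1.65] | 0.929 [-0.07  1.09  0.18  0.84 -0.08  1.95  1.66]
0.42 210 tabdir 30 0.364 [-0.4   1.37  0.54  0.71 -0.09  1.95  2.1 ] | 0.465 [-0.48  1.2   0.64  0.85 -0.07  1.95  2.19]
0.42 240 tabdir 60 0.0 [-0.31  1.27 -0.29  0.92  0.76  1.95  1.98] | 0.0 [-0.45  1.11  0.04  0.97  0.54  1.95  2.16]
0.42 270 tabdir 90 0.0 [-0.34  1.06 -0.46  1.51  1.05  1.7   1.89] | 0.0 [-0.29  0.9  -0.55  1.54  1.03  1.81  1.98]
0.42 300 tabdir 120 0.0 [-0.36  0.91 -0.55  2.06  1.38  1.51  1.74] | 0.0 [-0.29  0.68 -0.65  2.09  1.27  1.55  1.92]
0.42 330 tabdir 150 0.053 [ 0.1   1.2  -0.96  2.52  2.05  1.95  1.75] | 0.156 [ 0.21  0.82 -1.22  2.52  1.73  1.75  1.96]
```

```bash
cat > run5.py <<'E'
from kin import *
X=np.load('X.npy');k=np.load('k1.npz');q0=k['joint_pos']
R0=Rn.from_euler('xyz',k['ee_rot']).as_matrix();p0=k['tcp_pos']
def jac(q,c):
    J=np.zeros((6,7));G,x=fk(q,c);e=1e-5
    for i in range(7):
        d=q.copy();d[i]+=e;G2,x2=fk(d,c);J[:3,i]=(x2-x)/e;J[3:,i]=Rn.from_matrix(G2@G.T).as_rotvec()/e
    return J
def sim(q,c,R,p,n=60):
    G,x=fk(q,c);rv=Rn.from_matrix(R@G.T).as_rotvec()
    tr=[q]
    for i in range(1,n+1):
        for _ in range(3):
            Gt=Rn.from_rotvec(rv*i/n).as_matrix()@G;xt=x+(p-x)*i/n
            g,y=fk(q,c);e=np.r_[xt-y,Rn.from_matrix(Gt@g.T).as_rotvec()]
            J=jac(q,c);q=np.clip(q+J.T@np.linalg.solve(J@J.T+1e-5*np.eye(6),e),LO,HI)
        tr.append(q)
    g,y=fk(q,c);return np.array(tr),np.abs(np.r_[p-y,Rn.from_matrix(R@g.T).as_rotvec()]).max()
if __name__=="__main__":
  for c in(.34,.38,.42):
    print(c,fk(q0,c)[1]-p0)
    for deg in(50,60,75,90,105):
        Tt=pose(.5725,-.0495,.16,np.radians(deg),0)@X
        tr,e=sim(q0,c,Tt[:3,:3],Tt[:3,3])
        tr2,e2=sim(tr[-1],c,Tt[:3,:3],Tt[:3,3]-[0,0,.123],30)
        print(deg,round(e,4),tr[-1].round(2),round(e2,4),tr2[-1].round(2),np.r_[Tt[:3,3]-p0,Rn.from_matrix(Tt[:3,:3]@R0.T).as_rotvec()].round(3))
E
python3 run5.py
```

```text
0.34 [ 0.00051258 -0.00041778 -0.00076834]
50 0.0842 [ 0.59  0.47  0.17  2.12 -1.19  1.21  0.98] 0.0151 [ 1.03  0.76 -0.36  2.1  -1.19  0.87  1.13] [ 0.079  0.17  -0.115  0.483 -0.955  0.735]
60 0.0286 [ 0.41  0.58  0.38  1.98 -1.19  1.42  1.  ] 0.0116 [ 0.67  0.78  0.05  1.96 -1.19  1.19  1.15] [ 0.091  0.162 -0.115  0.571 -0.92   0.892]
75 0.0 [ 0.37  0.71  0.4   1.74 -1.1   1.6   1.  ] 0.0 [ 0.4   0.9   0.36  1.73 -1.16  1.51  1.17] [ 0.11   0.154 -0.115  0.702 -0.857  1.126]
90 0.0 [ 0.38  0.81  0.33  1.5  -0.96  1.74  1.  ] 0.0 [ 0.4   0.99  0.3   1.49 -0.98  1.63  1.13] [ 0.132  0.151 -0.115  0.832 -0.78   1.359]
105 0.0 [ 0.36  0.92  0.27  1.26 -0.83  1.88  1.01] 0.0 [ 0.37  1.08  0.25  1.25 -0.83  1.76  1.11] [ 0.153  0.154 -0.115  0.959 -0.688  1.59 ]
0.38 [ 0.00051396 -0.00041193 -0.00076834]
50 0.0688 [ 0.61  0.52  0.23  2.12 -1.19  1.26  1.05] 0.0145 [ 1.    0.79 -0.24  2.09 -1.19  0.95  1.2 ] [ 0.079  0.17  -0.115  0.483 -0.955  0.735]
60 0.0191 [ 0.44  0.64  0.43  1.96 -1.19  1.46  1.06] 0.0095 [ 0.67  0.83  0.13  1.93 -1.19  1.25  1.2 ] [ 0.091  0.162 -0.115  0.571 -0.
[... 511 characters left out ...]
29  2.11 -1.19  1.32  1.11] 0.0132 [ 0.97  0.82 -0.12  2.07 -1.19  1.03  1.25] [ 0.079  0.17  -0.115  0.483 -0.955  0.735]
60 0.009 [ 0.47  0.7   0.47  1.93 -1.19  1.51  1.12] 0.0075 [ 0.67  0.89  0.21  1.9  -1.19  1.32  1.25] [ 0.091  0.162 -0.115  0.571 -0.92   0.892]
75 0.0 [ 0.49  0.81  0.39  1.65 -1.05  1.64  1.07] 0.0 [ 0.52  1.01  0.35  1.63 -1.1   1.54  1.21] [ 0.11   0.154 -0.115  0.702 -0.857  1.126]
90 0.0 [ 0.48  0.93  0.32  1.37 -0.92  1.78  1.04] 0.0 [ 0.49  1.1   0.29  1.34 -0.94  1.67  1.14] [ 0.132  0.151 -0.115  0.832 -0.78   1.359]
105 0.0 [ 0.45  1.06  0.25  1.07 -0.81  1.94  1.02] 0.0 [ 0.45  1.22  0.24  1.04 -0.81  1.83  1.1 ] [ 0.153  0.154 -0.115  0.959 -0.688  1.59 ]
```

Run:
```python
import cv2,numpy as np
s=cv2.imread("pics/k1_side.png")[290:410,260:370];w=cv2.imread("pics/k1_wrist.png")[60:170,220:420]
cv2.imwrite("pics/l.png",np.hstack([cv2.resize(s,(440,480),interpolation=2),]))
cv2.imwrite("pics/l2.png",cv2.resize(w,(800,440),interpolation=2))
```

```text
(no output)
```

View pics/l.png

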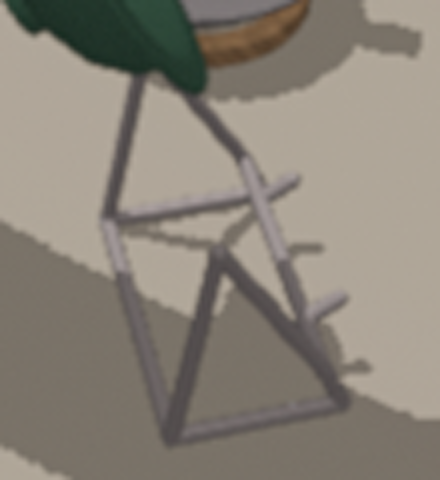

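View pics/l2.png

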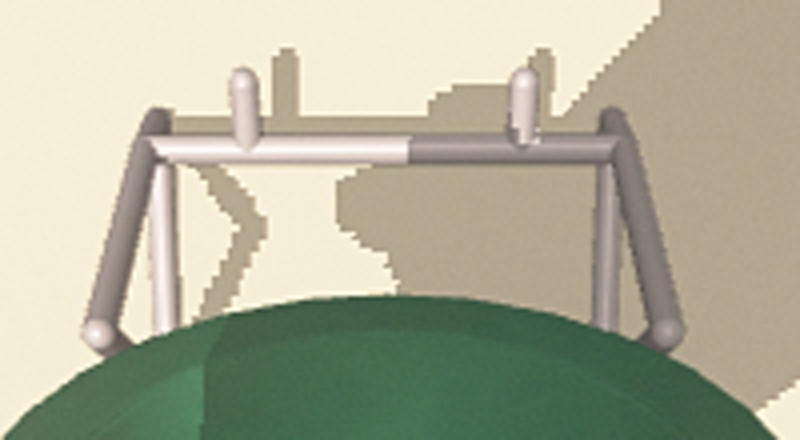

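Run:
```python
from h import *
o=dict(np.load('k1.npz'));K,E=cam('wrist',o)
for z,u,v in((.1,245,143.7),(.1,386,142.5),(.01,259.5,90),(.01,372.5,90),(.03,281,78),(.03,350.5,78)): print(back(u,v,z,K,E).round(3))
K,E=cam('side')
for z,u,v in((.1,260+220/4,290+255/4),(0,260+170/4,290+440/4),(0,260+345/4,290+405/4)): print('side',back(u,v,z,K,E).round(3))
```

```text
[ 0.515 -0.208  0.1  ]
[ 0.524 -0.343  0.1  ]
[ 0.572 -0.208  0.01 ]
[ 0.58  -0.337  0.01 ]
[ 0.584 -0.234  0.03 ]
[ 0.588 -0.309  0.03 ]
side [ 0.528 -0.334  0.1  ]
side [ 0.506 -0.343  0.   ]
side [ 0.584 -0.338  0.   ]
```

```bash
cat > run6.py <<'E'
from kin import *
X=np.load('X.npy')
def seg(a,b): return np.linspace(a,b,40)
A1=[.515,-.208,.103];A2=[.524,-.343,.103]
S=np.vstack([seg(A1,[.575,-.208,.005]),seg(A2,[.582,-.338,.005]),seg(A1,[.498,-.208,0]),seg(A2,[.506,-.343,0])])
O=np.array([.521,.277,.0696])
from h import body,tab,app
import h
Oc=app(h.pose(*O,.046,np.pi/3),np.vstack([body('S'),tab()]))
for deg in list(range(75,130,5))+list(range(235,310,10)):
    w=9
    for z in np.arange(.037,.2,.01):
        Tt=pose(.5725,-.0495,z,np.radians(deg),0)@X
        for P in(S,Oc):
            q=(P-Tt[:3,3])@Tt[:3,:3]
            # body box
            d=np.c_[np.abs(q[:,0])-.0375,np.abs(q[:,1])-.0885,np.maximum(q[:,2]+.097,-.35-q[:,2])]
            sd=np.linalg.norm(np.maximum(d,0),axis=1)+np.minimum(d.max(1),0)
            w=min(w,sd.min())
            if z<.04: zz=sd.min()
    print(deg,(deg+180)%360,round(w,3),Tt[:3,2].round(2))
E
python3 run6.py
```

```text
75 255 -0.004 [ 0.22  0.83 -0.5 ]
80 260 -0.003 [ 0.15  0.85 -0.5 ]
85 265 0.0 [ 0.07  0.86 -0.5 ]
90 270 0.004 [-0.    0.86 -0.5 ]
95 275 0.009 [-0.08  0.86 -0.5 ]
100 280 0.015 [-0.15  0.85 -0.5 ]
105 285 0.023 [-0.22  0.83 -0.5 ]
110 290 0.036 [-0.3   0.81 -0.5 ]
115 295 0.048 [-0.37  0.78 -0.5 ]
120 300 0.06 [-0.43  0.75 -0.5 ]
125 305 0.072 [-0.5   0.71 -0.5 ]
235 55 0.078 [-0.49 -0.71 -0.5 ]
245 65 0.045 [-0.36 -0.78 -0.5 ]
255 75 0.014 [-0.22 -0.83 -0.5 ]
265 85 -0.004 [-0.07 -0.86 -0.5 ]
275 95 -0.027 [ 0.08 -0.86 -0.5 ]
285 105 -0.024 [ 0.22 -0.83 -0.5 ]
295 115 -0.027 [ 0.37 -0.78 -0.5 ]
305 125 0.019 [ 0.5  -0.71 -0.5 ]
```

>>> {"fn": "step_arm", "kwargs": {"plan": [[1, 1, 0, 0.064, -0.046, 0.106, 1], [2, 2, 0, 0.128, -0.092, 0.212, 1], [3, 3, -0.5, 0.192, -0.138, 0.318, 1], [4, 4, -1, 0.256, -0.184, 0.424, 1], [5, 5, -1.5, 0.32, -0.23, 0.53, 1], [6, 6, -2, 0.384, -0.276, 0.636, 1], [7, 7, -3, 0.448, -0.322, 0.742, 1], [8, 8, -4, 0.512, -0.368, 0.848, 1], [9, 9, -5, 0.576, -0.414, 0.954, 1], [10, 10, -6, 0.64, -0.46, 1.06, 1]]}}

```text
clock: 6.5
tcp_pos: [0.541, -0.1811, 0.2243]
ee_rot: [-2.848, -0.701, 1.072]
ft_force: [0.2, 0.1, -0.3]
finger_gap: 0.25
```

```bash
python3 snap.py k2
cat > goal.py <<'E'
import sys
from h import *
def goal(X,x,y,z,deg,o=None):
    o=o or get_obs();R0=Rn.from_euler('xyz',o['ee_rot']).as_matrix()
    Tt=pose(x,y,z,np.radians(deg),0)@X
    print('shift cm',((Tt[:3,3]-o['tcp_pos'])*100).round(2),'rot',Rn.from_matrix(Tt[:3,:3]@R0.T).as_rotvec().round(3))
if __name__=="__main__":
    goal(np.load(sys.argv[1]),*map(float,sys.argv[2:6]))
E
python3 goal.py X.npy .5725 -.0495 .16 105
python3 - <<'E'
from kin import *
k=np.load('k2.npz')
for c in(.34,.38,.42):print(c,fk(k['joint_pos'],c)[1]-k['tcp_pos'])
E
```

```text
{'clock': 6.5, 'joint_pos': [0.2588, 0.6095, 0.5146, 1.5773, -0.8256, 1.627, 0.5969], 'tcp_pos': [0.541, -0.1811, 0.2243], 'ee_rot': [-2.8479, -0.7011, 1.072], 'ft_force': [0.2225, 0.1253, -0.3314], 'finger_gap': 0.2499}
shift cm [ 5.35  5.32 -5.12] rot [ 0.318 -0.229  0.525]
0.34 [0.00057546 0.00367913 0.00100641]
0.38 [0.00222246 0.03090765 0.01175073]
0.42 [0.00386947 0.05813617 0.02249504]
```

>>> {"fn": "step_arm", "kwargs": {"plan": [[1.1, 1.1, -1, 0.064, -0.046, 0.106, 1], [2.2, 2.2, -2, 0.128, -0.092, 0.212, 1], [3.3, 3.3, -3, 0.192, -0.138, 0.318, 1], [4.4, 4.4, -4, 0.256, -0.184, 0.424, 1], [5.35, 5.3, -5.1, 0.318, -0.229, 0.525, 1], [5.35, 5.3, -5.1, 0.318, -0.229, 0.525, 1], [5.35, 5.3, -5.1, 0.318, -0.229, 0.525, 1]]}}

```text
clock: 7.2
tcp_pos: [0.594, -0.1283, 0.1716]
ee_rot: [-3.132, -1.044, 1.823]
ft_force: [0.1, 0.3, -1.6]
finger_gap: 0.255
```

```bash
python3 snap.py k3 wrist side top;python3 goal.py X.npy .5725 -.0495 .16 105
```

```text
{'clock': 7.2, 'joint_pos': [0.3463, 0.9174, 0.2836, 1.272, -0.8382, 1.8807, 1.0177], 'tcp_pos': [0.594, -0.1283, 0.1716], 'ee_rot': [-3.1324, -1.0441, 1.8233], 'ft_force': [0.1446, 0.2599, -1.5897], 'finger_gap': 0.2552}
shift cm [ 0.03  0.1  -0.07] rot [ 0.002 -0.     0.002]
```

View pics/k3_wrist.png

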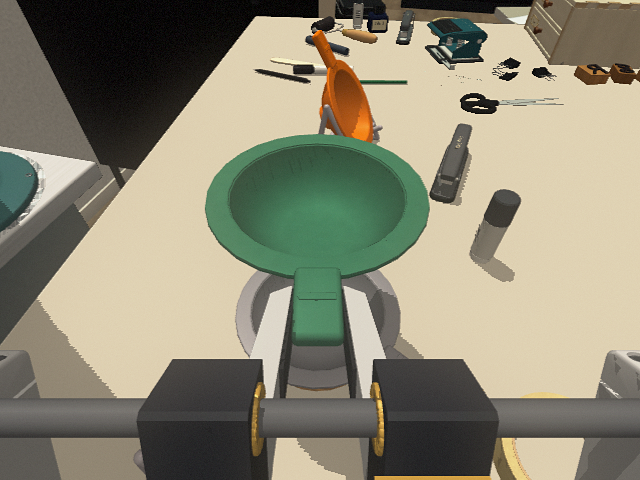

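View pics/k3_side.png

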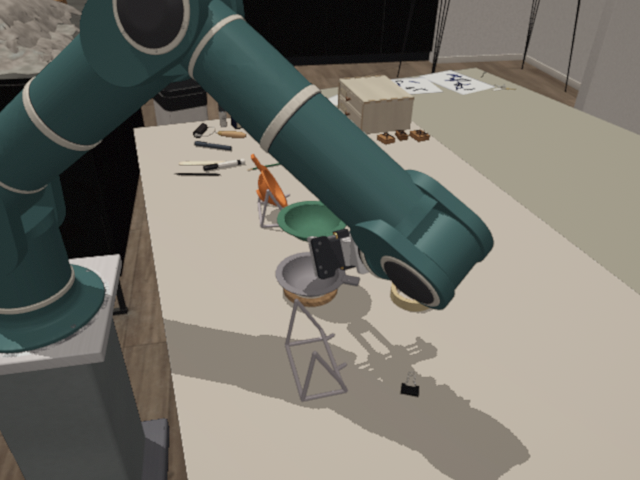

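View pics/k3_top.png

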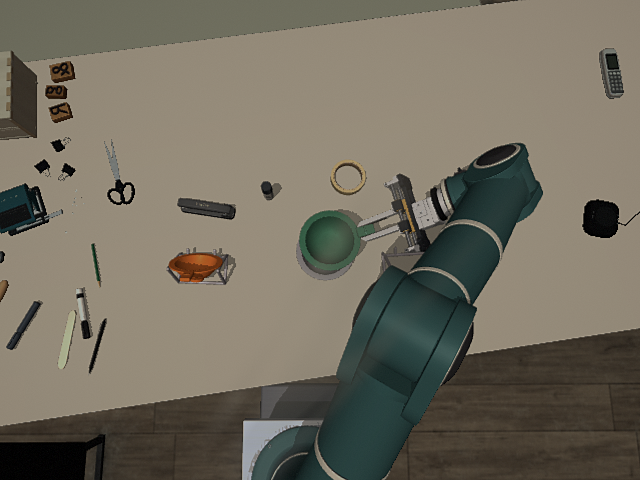

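```bash
cat > run7.py <<'E'
from fit import *
import sys
tag,s=sys.argv[1:3];X=np.load(sys.argv[3]);views=sys.argv[4:]
o=dict(np.load(tag+'.npz'))
Tc=T(Rn.from_euler('xyz',o['ee_rot']).as_matrix(),o['tcp_pos'])@np.linalg.inv(X)
def rep(M): return M[:3,3].round(4),'zaxis',M[:3,2].round(3),'yaw',np.degrees(np.arctan2(M[1,0],M[0,0])).round(1)
print('pred',*rep(Tc))
for vs in [views[:1],views]:
    data=[]
    for n in vs:
        f=cv2.imread(f"pics/{tag}_{n}.png")[:,:,::-1].copy();K,E=cam(n,o);S=3
        m=bigmask(f,s,proj(Tc[:3,3][None],K,E)[0]);cn,_=cv2.findContours(m,cv2.RETR_EXTERNAL,cv2.CHAIN_APPROX_NONE)
        m=m*0;cv2.drawContours(m,cn,-1,1,-1);mm=cv2.resize(m,None,fx=S,fy=S,interpolation=0)
        K2=K*1.;K2[:2]*=S;K2[:2,2]+=1;data.append((mm,K2,E))
    def mk(p): return T(Rn.from_rotvec(p[3:]).as_matrix()@Tc[:3,:3],Tc[:3,3]+p[:3])
    cost=lambda p:sum((sil(mk(p),s,K,E,shape=m.shape)!=m).sum()/m.sum() for m,K,E in data)
    x=np.zeros(6)
    print(vs,'c0',cost(x).round(3))
    for k in range(5):
        st=np.array([.004]*3+[.04]*3)*.7**k*(-1)**k
        r=minimize(cost,x,method='Nelder-Mead',options=dict(initial_simplex=np.vstack([x]+[x+st[i]*np.eye(6)[i] for i in range(6)]),maxiter=400));x=r.x
    print(r.fun.round(4),*rep(mk(x)))
E
python3 run7.py k3 M X.npy wrist top
```

```text
pred [ 0.5721 -0.0499  0.1586] zaxis [0.003 0.    1.   ] yaw 104.9
['wrist'] c0 0.029
0.01 [ 0.5727 -0.0524  0.1599] zaxis [0.003 0.005 1.   ] yaw 105.2
['wrist', 'top'] c0 0.656
0.5473 [ 0.574  -0.0544  0.1617] zaxis [0.009 0.022 1.   ] yaw 105.0
```

>>> {"fn": "step_arm", "kwargs": {"plan": [[0, 0.2, -1.5, 0, 0, 0, 1], [0, 0.2, -3.5, 0, 0, 0, 1], [0, 0.2, -5.5, 0, 0, 0, 1], [0, 0.2, -7.5, 0, 0, 0, 1], [0, 0.2, -9, 0, 0, 0, 1], [0, 0.2, -10.2, 0, 0, 0, 1], [0, 0.2, -11, 0, 0, 0, 1], [0, 0.2, -11, 0, 0, 0, 1]]}}

```text
clock: 8.15
tcp_pos: [0.5939, -0.1268, 0.0628]
ee_rot: [-3.135, -1.043, 1.825]
ft_force: [0.2, 0.5, -0.7]
finger_gap: 0.253
```

```bash
python3 snap.py k4 wrist top side; python3 run7.py k4 M X.npy wrist
```

```text
{'clock': 8.15, 'joint_pos': [0.3524, 1.0551, 0.2692, 1.2743, -0.8435, 1.7729, 1.1096], 'tcp_pos': [0.5939, -0.1268, 0.0628], 'ee_rot': [-3.1353, -1.0425, 1.8252], 'ft_force': [0.2402, 0.5029, -0.7344], 'finger_gap': 0.2534}
pred [ 0.5721 -0.0484  0.0496] zaxis [0.001 0.001 1.   ] yaw 104.9
['wrist'] c0 0.03
0.0095 [ 0.5727 -0.0508  0.0509] zaxis [0.003 0.004 1.   ] yaw 105.1
['wrist'] c0 0.03
0.0095 [ 0.5727 -0.0508  0.0509] zaxis [0.003 0.004 1.   ] yaw 105.1
```

View pics/k4_side.png

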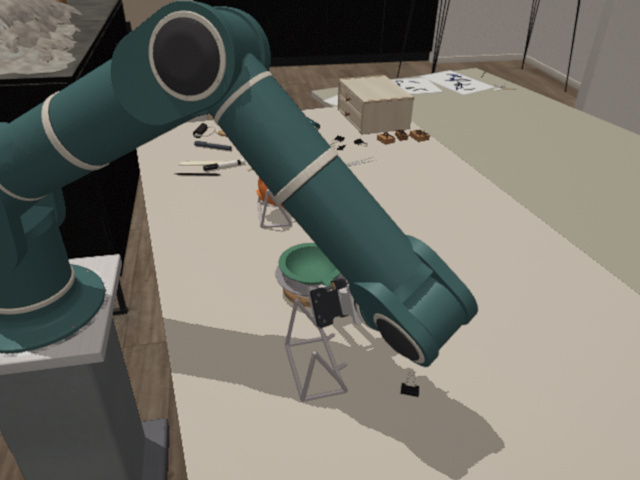

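View pics/k4_wrist.png

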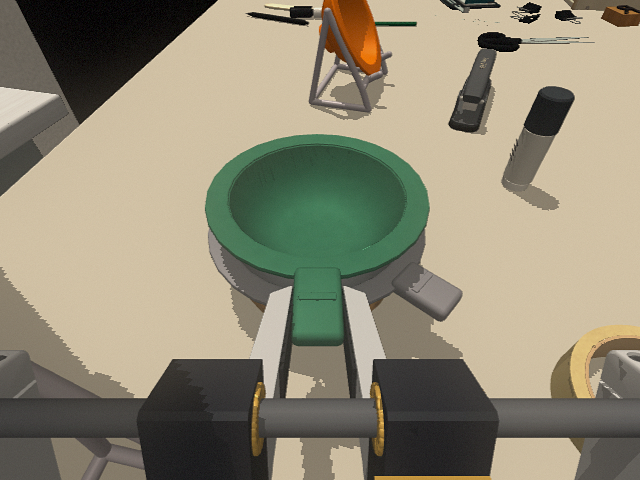

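>>> {"fn": "step_arm", "kwargs": {"plan": [[0, 0.1, -0.4, 0, 0, 0, 1], [0, 0.1, -0.8, 0, 0, 0, 1], [0, 0.1, -1.0, 0, 0, 0, 1], [0, 0.1, -1.1, 0, 0, 0, 1]]}}

```text
clock: 8.7
tcp_pos: [0.5944, -0.1261, 0.0532]
ee_rot: [-3.138, -1.041, 1.828]
ft_force: [0.4, 0.6, -1.2]
finger_gap: 0.251
```

>>> {"fn": "step_arm", "kwargs": {"plan": [[0, 0, -0.1, 0, 0, 0, 1], [0, 0, -0.15, 0, 0, 0, 1]]}}

```text
clock: 8.9
tcp_pos: [0.5943, -0.126, 0.0516]
ee_rot: [-3.138, -1.041, 1.828]
ft_force: [0.2, -0.2, -1.0]
finger_gap: 0.251
```

>>> {"fn": "step_arm", "kwargs": {"plan": [[0, 0, -0.1, 0, 0, 0, 1], [0, 0, -0.15, 0, 0, 0, 1]]}}

```text
clock: 9.1
tcp_pos: [0.5944, -0.126, 0.05]
ee_rot: [-3.138, -1.041, 1.828]
ft_force: [-0.5, -0.3, -1.4]
finger_gap: 0.253
```

>>> {"fn": "step_arm", "kwargs": {"plan": [[0, 0, -0.1, 0, 0, 0, 1], [0, 0, -0.15, 0, 0, 0, 1]]}}

```text
clock: 9.3
tcp_pos: [0.5943, -0.126, 0.0484]
ee_rot: [-3.138, -1.041, 1.828]
ft_force: [0.5, -0.1, -1.5]
finger_gap: 0.253
```

>>> {"fn": "step_arm", "kwargs": {"plan": [[0, 0, -0.1, 0, 0, 0, 1], [0, 0, -0.1, 0, 0, 0, 1]]}}

```text
clock: 9.5
tcp_pos: [0.5943, -0.126, 0.0473]
ee_rot: [-3.138, -1.042, 1.827]
ft_force: [-1.0, -0.2, -1.2]
finger_gap: 0.251
```

```bash
python3 snap.py k5 wrist ; python3 run7.py k5 M X.npy wrist
```

```text
{'clock': 9.5, 'joint_pos': [0.3529, 1.076, 0.2666, 1.2709, -0.8459, 1.7576, 1.121], 'tcp_pos': [0.5943, -0.126, 0.0473], 'ee_rot': [-3.1378, -1.0415, 1.8274], 'ft_force': [-0.9713, -0.1671, -1.2494], 'finger_gap': 0.2511}
pred [ 0.5725 -0.0476  0.034 ] zaxis [-0.     0.002  1.   ] yaw 104.9
['wrist'] c0 0.029
0.0099 [ 0.5732 -0.0501  0.0354] zaxis [0.001 0.005 1.   ] yaw 105.1
['wrist'] c0 0.029
0.0099 [ 0.5732 -0.0501  0.0354] zaxis [0.001 0.005 1.   ] yaw 105.1
```

View pics/k5_wrist.png

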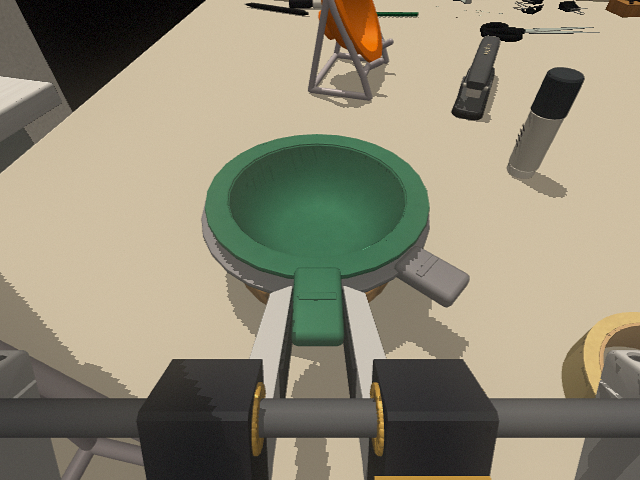

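>>> {"fn": "step_arm", "kwargs": {"plan": [[0, 0, -0.1, 0, 0, 0, 1], [0, 0, -0.2, 0, 0, 0, 1]]}}

```text
clock: 9.75
tcp_pos: [0.5944, -0.1261, 0.0454]
ee_rot: [-3.138, -1.042, 1.828]
ft_force: [1.2, -1.9, 2.2]
finger_gap: 0.251
```

>>> {"fn": "step_arm", "kwargs": {"plan": [[0, 0, -0.1, 0, 0, 0, 1], [0, 0, -0.1, 0, 0, 0, 1]]}}

```text
clock: 9.95
tcp_pos: [0.5944, -0.1262, 0.0449]
ee_rot: [-3.139, -1.042, 1.828]
ft_force: [0.5, -2.9, 5.0]
finger_gap: 0.253
```

>>> {"fn": "step_arm", "kwargs": {"plan": [[0, 0, -0.1, 0, 0, 0, 1], [0, 0, -0.1, 0, 0, 0, 1]]}}

```text
clock: 10.15
tcp_pos: [0.5945, -0.1265, 0.0444]
ee_rot: [-3.14, -1.042, 1.829]
ft_force: [0.1, -2.2, 4.7]
finger_gap: 0.253
```

```bash
python3 snap.py k6 wrist top side; python3 run7.py k6 M X.npy wrist|tail -1
python3 - <<'E'
import cv2,numpy as np
a=cv2.imread("pics/k6_side.png")[220:340,240:400];b=cv2.imread("pics/k6_top.png")[190:300,260:420]
cv2.imwrite("pics/m.png",np.vstack([cv2.resize(a,(400,300),interpolation=2),cv2.resize(b,(400,275),interpolation=2)]))
E
```

```text
{'clock': 10.15, 'joint_pos': [0.3541, 1.081, 0.266, 1.2687, -0.8468, 1.7562, 1.1238], 'tcp_pos': [0.5945, -0.1265, 0.0444], 'ee_rot': [-3.14, -1.0424, 1.8291], 'ft_force': [0.0602, -2.2008, 4.6779], 'finger_gap': 0.2531}
0.0099 [ 0.5732 -0.05    0.034 ] zaxis [ 0.007 -0.011  1.   ] yaw 105.1
```

View pics/m.png

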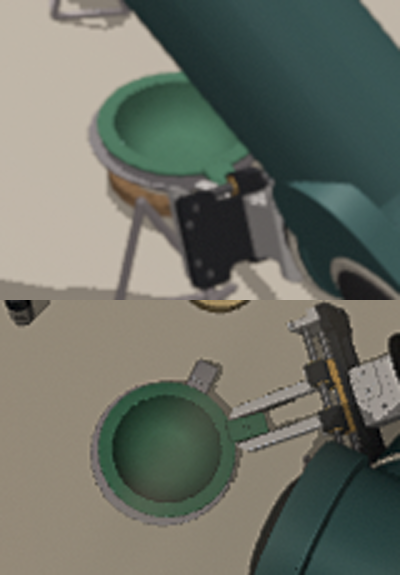

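View pics/k6_wrist.png

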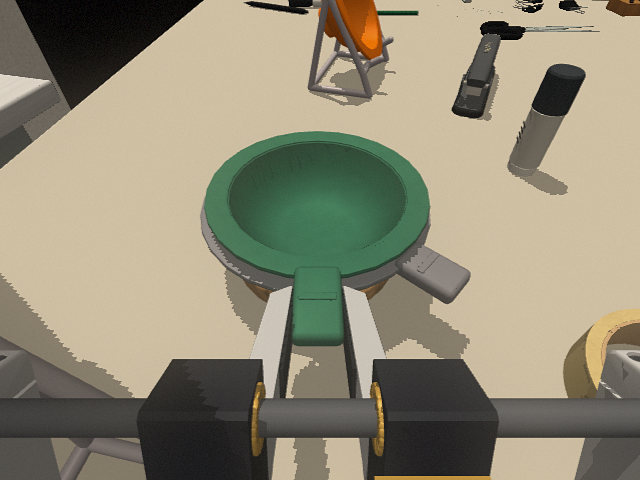

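Run:
```python
from h import *
o=dict(np.load('k6.npz'))
im=[]
for n,(a,b,c,d) in dict(top=(200,290,280,370),wrist=(110,330,180,480)).items():
    f=cv2.imread(f"pics/k6_{n}.png");K,E=cam(n,o)
    S=4;f=cv2.resize(f,None,fx=S,fy=S,interpolation=2);K=K*1.;K[:2]*=S;K[:2,2]+=1.5
    f=draw(f,pose(.5725,-.0495,.024,2.68,0),'L',K,E);f=draw(f,pose(.5728,-.0495,.037,np.radians(105),0),'M',K,E)
    f=f[a*S:b*S,c*S:d*S];im.append(cv2.resize(f,(int(f.shape[1]*560/f.shape[0]),560),interpolation=cv2.INTER_AREA))
cv2.imwrite("pics/n1.png",im[0]);cv2.imwrite("pics/n2.png",im[1])
```

```text
(no output)
```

View pics/n1.png

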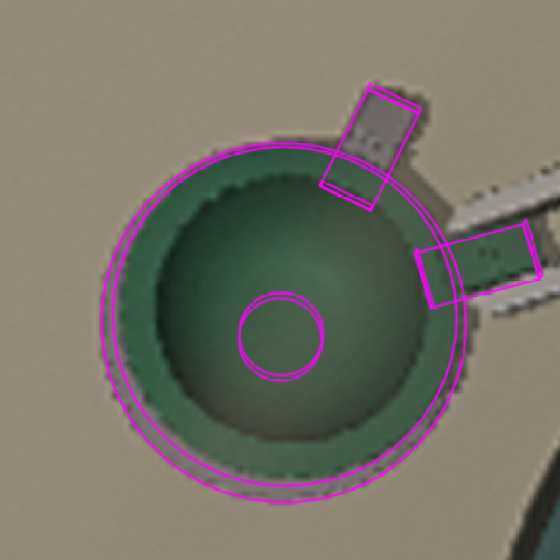

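View pics/n2.png

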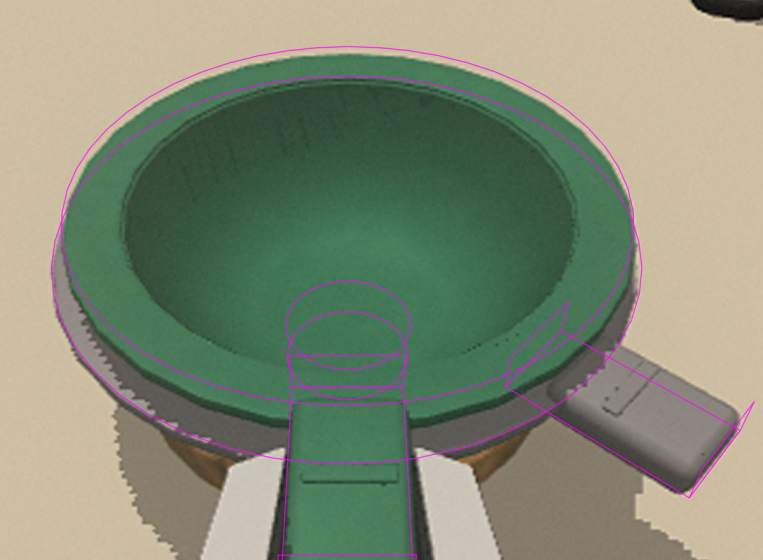

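>>> {"fn": "step_arm", "kwargs": {"plan": [[0, 0, 0.1, 0, 0, 0, 1], [0, 0, 0.1, 0, 0, 0, 0], [0, 0, 0.1, 0, 0, 0, 0], [0, 0, 0.1, 0, 0, 0, 0], [0, 0, 0.1, 0, 0, 0, 0], [0, 0, 0.1, 0, 0, 0, 0]]}}

```text
clock: 10.9
tcp_pos: [0.5945, -0.1264, 0.0454]
ee_rot: [-3.14, -1.042, 1.829]
ft_force: [-0.7, 0.1, 0.7]
finger_gap: 0.498
```

```bash
python3 snap.py k7 wrist
```

```text
{'clock': 10.9, 'joint_pos': [0.3541, 1.0794, 0.2659, 1.2691, -0.8465, 1.7568, 1.123], 'tcp_pos': [0.5945, -0.1264, 0.0454], 'ee_rot': [-3.1401, -1.0424, 1.8292], 'ft_force': [-0.6596, 0.0767, 0.7207], 'finger_gap': 0.4976}
```

View pics/k7_wrist.png

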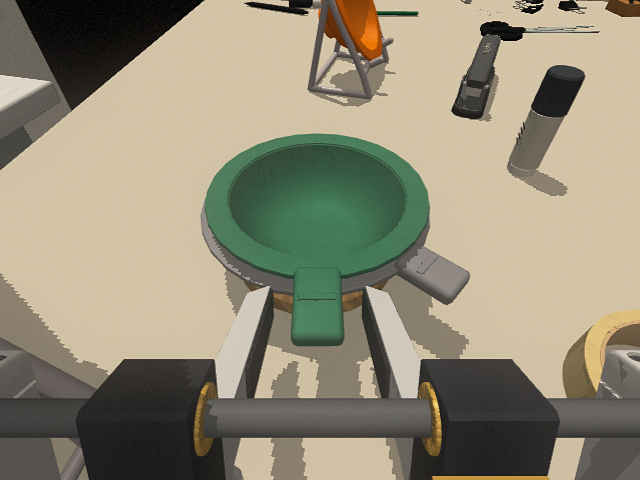

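>>> {"fn": "step_arm", "kwargs": {"plan": [[0.2, -0.8, 1, 0, 0, 0, 0], [0.4, -1.5, 3, 0, 0, 0, 0], [0.6, -2, 6, 0, 0, 0, 0], [0.6, -2, 10, 0, 0, 0, 0], [0.6, -2, 14, 0, 0, 0, -1], [0.6, -2, 18, 0, 0, 0, -1]]}}

```text
clock: 11.55
tcp_pos: [0.6004, -0.1472, 0.2288]
ee_rot: [-3.141, -1.041, 1.83]
ft_force: [0.7, -0.8, 0.2]
finger_gap: 0.635
```

```bash
python3 snap.py p1 side
python3 - <<'E'
from h import *
o=get_obs();R0=Rn.from_euler('xyz',o['ee_rot'])
Rt=Rn.from_euler('xyz',[np.pi,0,.046])
print(((np.array([.45,.277,.30])-o['tcp_pos'])*100).round(1),(Rt*R0.inv()).as_rotvec().round(3))
E
python3 - <<'E'
import cv2
cv2.imwrite("pics/p1c.png",cv2.resize(cv2.imread("pics/p1_side.png")[200:340,230:420],None,fx=4,fy=4,interpolation=2))
E
```

```text
{'clock': 11.55, 'joint_pos': [0.3763, 0.8773, 0.2725, 1.2, -0.8335, 1.9597, 0.9518], 'tcp_pos': [0.6004, -0.1472, 0.2288], 'ee_rot': [-3.1414, -1.0409, 1.8302], 'ft_force': [0.7339, -0.8126, 0.2344], 'finger_gap': 0.6349}
[-15.2  42.5   6.5] [-0.944  0.699 -1.607]
```

View pics/p1c.png

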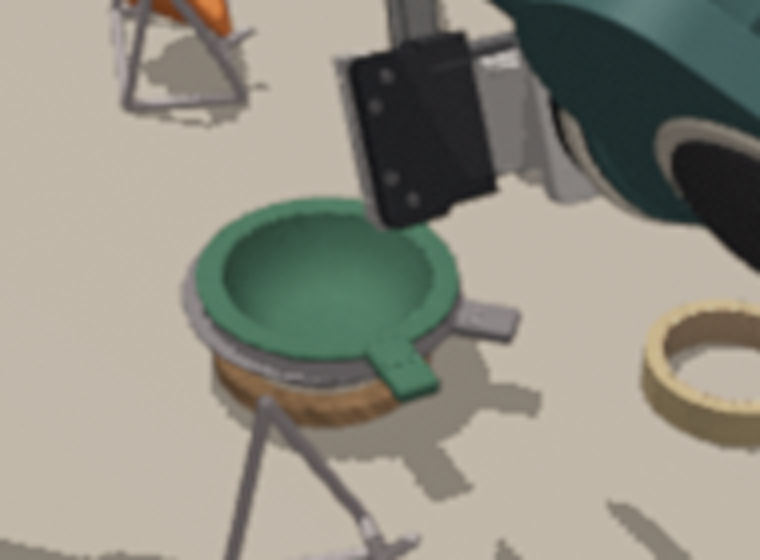

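>>> {"fn": "step_arm", "kwargs": {"plan": [[-1, 2.8, 2, -0.063, 0.047, -0.107, -1], [-2, 5.7, 4, -0.126, 0.093, -0.214, -1], [-3, 8.5, 6.5, -0.189, 0.14, -0.321, -1], [-4, 11.3, 6.5, -0.252, 0.186, -0.429, -1], [-5, 14.2, 6.5, -0.315, 0.233, -0.536, -1], [-6, 17, 6.5, -0.378, 0.28, -0.643, -1], [-7, 19.8, 6.5, -0.44, 0.326, -0.75, -1], [-8, 22.7, 6.5, -0.503, 0.373, -0.857, -1], [-9, 25.5, 6.5, -0.566, 0.419, -0.964, -1], [-10, 28.3, 6.5, -0.629, 0.466, -1.071, -1]]}}

```text
clock: 12.6
tcp_pos: [0.506, 0.1217, 0.3017]
ee_rot: [-2.892, -0.352, 0.608]
ft_force: [0.2, 0.3, -0.6]
finger_gap: 1.001
```

Run:
```python
from h import *
o=get_obs();R0=Rn.from_euler('xyz',o['ee_rot'])
Rt=Rn.from_euler('xyz',[np.pi,0,.046]);print(o['joint_pos'].round(2))
print(((np.array([.45,.277,.28])-o['tcp_pos'])*100).round(1),(Rt*R0.inv()).as_rotvec().round(3))
```

```text
[-0.4   0.05  0.37  1.93 -0.48  1.06 -0.73]
[-5.6 15.5 -2.2] [-0.352  0.256 -0.597]
```

>>> {"fn": "step_arm", "kwargs": {"plan": [[-1, 3, 0, -0.07, 0.05, -0.12, -1], [-2, 6, 0, -0.14, 0.1, -0.24, -1], [-3.3, 9, -1, -0.21, 0.153, -0.36, -1], [-4.5, 12, -1.5, -0.28, 0.204, -0.48, -1], [-5.6, 15.5, -2.2, -0.352, 0.256, -0.597, -1], [-5.6, 15.5, -2.2, -0.352, 0.256, -0.597, -1], [-5.6, 15.5, -2.2, -0.352, 0.256, -0.597, -1]]}}

```text
clock: 13.3
tcp_pos: [0.4489, 0.2791, 0.281]
ee_rot: [3.14, 0.0, 0.044]
ft_force: [0.1, -1.4, -0.3]
finger_gap: 1.003
```

```bash
python3 snap.py r1 wrist
cat > run8.py <<'E'
from fit import *
import sys
n=sys.argv[1]
W=[(cv2.imread(f"pics/{n}_wrist.png")[:,:,::-1].copy(),)+cam("wrist",dict(np.load(n+'.npz')))]
r=fit('S',W,[.5208,.277,.0696,.046,np.pi/3]);print(r,app(pose(*r[0],np.pi/3),np.array([[-.097,0,.022]])))
E
python3 run8.py r1
```

```text
{'clock': 13.3, 'joint_pos': [-0.7578, 0.1782, 0.1632, 1.7624, -0.0296, 1.2045, -2.1135], 'tcp_pos': [0.4489, 0.2791, 0.281], 'ee_rot': [3.14, 0.0002, 0.0438], 'ft_force': [0.0633, -1.3724, -0.3226], 'finger_gap': 1.0025}
(array([ 0.5180419 ,  0.2757327 ,  0.06366126, -0.03695936]), np.float64(0.01619061974024669)) [[0.48861457 0.27682081 0.15866573]]
```

View pics/r1_wrist.png

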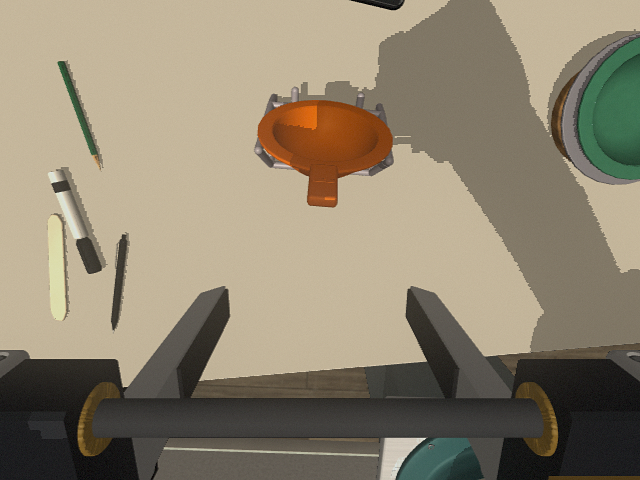

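```bash
cat > run9.py <<'E'
from kin import *
from run5 import sim
X=np.load('X.npy');c=.335
def seg(a,b): return np.linspace(a,b,40)
y1,y2=.277-.063,.277+.063
A1=[.513,y1,.103];A2=[.513,y2,.103]
S=np.vstack([seg(A1,[.575,y1,.005]),seg(A2,[.575,y2,.005]),seg(A1,[.498,y1,0]),seg(A2,[.498,y2,0])])
for deg in range(225,330,10):
    w=9
    for z in np.arange(.05,.2,.01):
        Tt=pose(.5725,-.0495,z,np.radians(deg),0)@X
        q=(S-Tt[:3,3])@Tt[:3,:3]
        d=np.c_[np.abs(q[:,0])-.0375,np.abs(q[:,1])-.0885,np.maximum(q[:,2]+.097,-.35-q[:,2])]
        w=min(w,(np.linalg.norm(np.maximum(d,0),axis=1)+np.minimum(d.max(1),0)).min())
    out=[]
    for z in(.05,.15):
        Tt=pose(.5725,-.0495,z,np.radians(deg),0)@X
        best=(None,0,-9)
        for q5 in(0,1,2):
          for q3 in(-.8,0,.8):
            for q7 in(-2,0,2):
              q,e=ik(Tt[:3,:3],Tt[:3,3],np.array([-.3,.8,q3,1.5,q5,1.4,q7]),c)
              mg=np.minimum(q-LO,HI-q).min()
              if e<.01 and mg>best[2]: best=(q.round(2),e,mg)
        out+=[best[0],round(best[2],2)]
    print(deg,(deg+180)%360,'clear',round(w,3),*out)
E
python3 run9.py
```

```text
225 45 clear 0.117 [-0.53  1.24  0.57  0.98  0.08  1.87  2.28] 0.13 [-0.58  1.16  0.7   0.98  0.06  1.95  2.39] 0.05
235 55 clear 0.089 [-0.62  1.18  0.55  1.13  0.17  1.72  2.32] 0.28 [-0.64  1.06  0.59  1.13  0.21  1.82  2.39] 0.18
245 65 clear 0.063 [-0.71  1.11  0.53  1.28  0.26  1.58  2.35] 0.42 [-0.73  0.98  0.57  1.28  0.3   1.68  2.41] 0.32
255 75 clear 0.034 [-0.62  0.98  0.23  1.43  0.55  1.52  2.2 ] 0.48 [-0.81  0.9   0.55  1.44  0.4   1.54  2.42] 0.4
265 85 clear 0.016 [-0.68  0.91  0.22  1.59  0.65  1.39  2.19] 0.61 [-0.71  0.77  0.26  1.59  0.65  1.49  2.29] 0.51
275 95 clear 0.022 [-0.66  0.84  0.1   1.74  0.83  1.32  2.11] 0.68 [-0.63  0.67  0.06  1.74  0.84  1.45  2.22] 0.55
285 105 clear 0.023 [-0.59  0.77 -0.05  1.89  1.03  1.29  2.02] 0.68 [-0.62  0.59 -0.02  1.9   0.98  1.36  2.18] 0.64
295 115 clear 0.02 [-0.28  0.77 -0.47  2.03  1.34  1.44  1.9 ] 0.54 [-0.28  0.56 -0.47  2.04  1.23  1.45  2.09] 0.53
305 125 clear 0.02 [-0.09  0.8  -0.7   2.18  1.55  1.53  1.86] 0.39 [ 0.02  0.59 -0.84  2.18  1.44  1.53  2.06] 0.39
315 135 clear 0.057 [-0.07  0.76 -0.69  2.33  1.71  1.46  1.83] 0.24 [ 0.01  0.48 -0.78  2.33  1.54  1.37  2.06] 0.24
325 145 clear 0.093 [-0.02  0.72 -0.67  2.46  1.91  1.41  1.8 ] 0.11 [ 0.04  0.38 -0.75  2.46  1.7   1.21  2.05] 0.11
```

>>> {"fn": "step_arm", "kwargs": {"plan": [[1.5, -0.1, -2.5, 0, 0, -0.06, -1], [3, -0.2, -5, 0, 0, -0.06, -1], [4, -0.2, -7.5, 0, 0, -0.06, -1], [4, -0.2, -7.5, 0, 0, -0.06, -1]]}}

```text
clock: 13.75
tcp_pos: [0.4898, 0.275, 0.2041]
ee_rot: [3.135, 0.004, -0.023]
ft_force: [-0.3, -0.5, -0.1]
finger_gap: 0.998
```

```bash
python3 snap.py r2 wrist; python3 run8.py r2
python3 - <<'E'
from fit import *
W=[(cv2.imread(f"pics/{n}_wrist.png")[:,:,::-1].copy(),)+cam("wrist",dict(np.load(n+'.npz'))) for n in('r1','r2')]
r=fit('S',W,[.518,.2757,.0676,-.03,np.pi/3]);print(r,app(pose(*r[0],np.pi/3),np.array([[-.097,0,.022]])))
W=W[1];cv2.imwrite('pics/r2o.png',draw(W[0],pose(*r[0],np.pi/3),'S',*W[1:])[:,:,::-1])
K,E=cam('top')
for n,u,v,z in(('glue',267,186,.09),('glue',270,195,0),('stapR',235,212,.05),('stapL',180,203,.05)):print(n,back(u,v,z,K,E).round(3))
E
```

```text
{'clock': 13.75, 'joint_pos': [-0.7184, 0.3122, 0.1842, 1.7754, -0.0608, 1.067, -2.1069], 'tcp_pos': [0.4898, 0.275, 0.2041], 'ee_rot': [3.1351, 0.0045, -0.023], 'ft_force': [-0.2707, -0.5262, -0.1351], 'finger_gap': 0.9981}
(array([ 0.51722366,  0.27590432,  0.06623602, -0.03558403]), np.float64(0.012086858065958475)) [[0.48779486 0.27695196 0.16124048]]
(array([ 0.51755691,  0.27575829,  0.06632455, -0.03847856]), np.float64(0.04101580627599107)) [[0.48813127 0.2768911  0.16132901]]
glue [0.735 0.1   0.09 ]
glue [0.738 0.1   0.   ]
stapR [0.677 0.187 0.05 ]
stapL [0.701 0.332 0.05 ]
```

View pics/r2o.png

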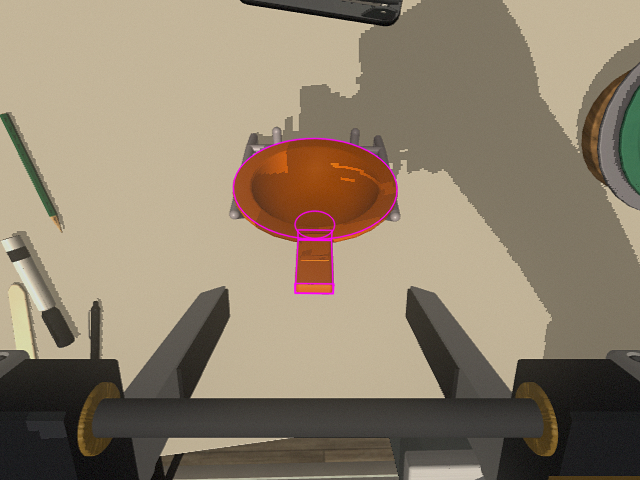

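>>> {"fn": "step_arm", "kwargs": {"plan": [[-0.15, 0.2, -2, 0, 0, -0.013, -1], [-0.15, 0.2, -4.5, 0, 0, -0.013, -1], [-0.15, 0.2, -6, 0, 0, -0.013, -1], [-0.15, 0.2, -6, 0, 0, -0.013, -1]]}}

```text
clock: 14.2
tcp_pos: [0.4878, 0.2775, 0.1465]
ee_rot: [3.136, 0.003, -0.035]
ft_force: [-0.7, 0.1, 0.7]
finger_gap: 1.001
```

```bash
python3 snap.py r3 wrist
```

```text
{'clock': 14.2, 'joint_pos': [-0.7158, 0.375, 0.1768, 1.8328, -0.0766, 0.9462, -2.112], 'tcp_pos': [0.4878, 0.2775, 0.1465], 'ee_rot': [3.1365, 0.0035, -0.0354], 'ft_force': [-0.7367, 0.0967, 0.6529], 'finger_gap': 1.0008}
```

View pics/r3_wrist.png

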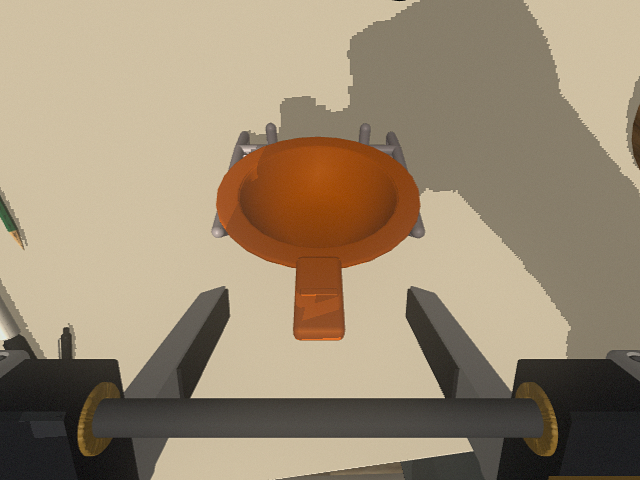

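Centred (tab at u≈318). Close.

>>> {"fn": "step_arm", "kwargs": {"plan": [[0, 0, -0.15, 0, 0, 0, -1], [0, 0, -0.15, 0, 0, 0, 1], [0, 0, -0.15, 0, 0, 0, 1], [0, 0, -0.15, 0, 0, 0, 1], [0, 0, -0.15, 0, 0, 0, 1], [0, 0, -0.15, 0, 0, 0, 1], [0, 0, -0.15, 0, 0, 0, 1], [0, 0, -0.15, 0, 0, 0, 1], [0, 0, -0.15, 0, 0, 0, 1], [0, 0, -0.15, 0, 0, 0, 1]]}}

```text
clock: 15.25
tcp_pos: [0.4884, 0.2777, 0.146]
ee_rot: [3.137, 0.002, -0.036]
ft_force: [-0.7, 0.2, 1.0]
finger_gap: 0.271
```

>>> {"fn": "step_arm", "kwargs": {"plan": [[0, 0, 0, 0, 0, 0, 1], [0, 0, 0, 0, 0, 0, 1], [0, 0, 0, 0, 0, 0, 1], [0, 0, 0, 0, 0, 0, 1]]}}

```text
clock: 15.65
tcp_pos: [0.4884, 0.2777, 0.146]
ee_rot: [3.137, 0.002, -0.036]
ft_force: [-1.3, -0.3, 0.2]
finger_gap: 0.256
```

```bash
python3 snap.py r4 wrist; python3 run8.py r4
```

```text
{'clock': 15.65, 'joint_pos': [-0.7157, 0.3759, 0.1769, 1.8327, -0.0769, 0.9441, -2.1118], 'tcp_pos': [0.4884, 0.2777, 0.146], 'ee_rot': [3.1371, 0.0024, -0.0356], 'ft_force': [-1.2877, -0.2988, 0.1775], 'finger_gap': 0.2557}
(array([ 0.51732089,  0.27631972,  0.06741423, -0.04313161]), np.float64(0.011118711356107244)) [[0.48790084 0.27758944 0.16241869]]
```

View pics/r4_wrist.png

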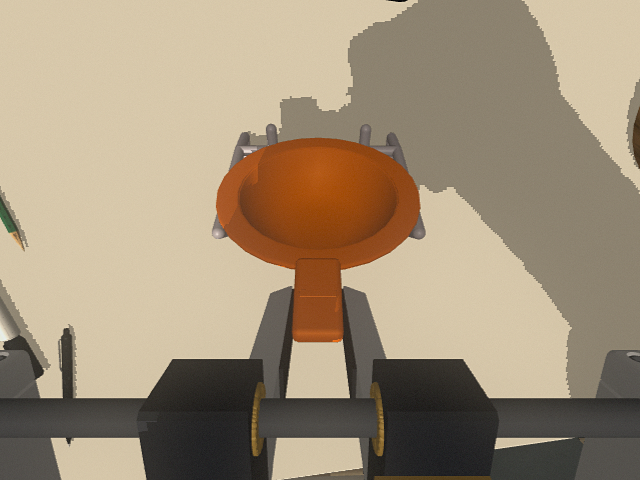

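>>> {"fn": "step_arm", "kwargs": {"plan": [[-0.5, 0, 0.9, 0, 0, 0, 1], [-1, 0, 1.8, 0, 0, 0, 1], [-2, 0.1, 3.5, 0, 0, 0, 1], [-3, 0.1, 5.2, 0, 0, 0, 1], [-4, 0.1, 7, 0, 0, 0, 1], [-4.5, 0.1, 9.5, 0, 0, 0, 1], [-4.5, 0.1, 13, 0, 0, 0, 1], [-4.5, 0.1, 16, 0, 0, 0, 1], [-4.5, 0.1, 16, 0, 0, 0, 1]]}}

```text
clock: 16.6
tcp_pos: [0.444, 0.2795, 0.3106]
ee_rot: [3.141, -0.002, -0.035]
ft_force: [0.8, 0.5, -1.6]
finger_gap: 0.255
```

```bash
python3 snap.py s1 wrist
cat > run10.py <<'E'
from kin import *
import h
from run5 import sim
r4=np.load('r4.npz');T0=np.eye(4);T0[:3,:3]=Rn.from_euler('xyz',r4['ee_rot']).as_matrix();T0[:3,3]=r4['tcp_pos']
X=np.linalg.inv(pose(.5173,.2763,.0674,-.0405,np.pi/3))@T0;np.save('X2.npy',X)
o=np.load('s1.npz');q=o['joint_pos'];c=.335
R0=Rn.from_euler('xyz',o['ee_rot']).as_matrix()
print('fk err',fk(q,c)[1]-o['tcp_pos'])
PSI=257
Tf=pose(.5730,-.0505,.175,np.radians(PSI),0)@X
print('final tcp',Tf[:3,3])
def R(yaw,tilt): return pose(0,0,0,np.radians(yaw),np.radians(tilt))[:3,:3]@X[:3,:3]
way=[(60,60,[.45,.25,.31]),(120,60,[.46,.2,.31]),(180,55,[.5,.15,.31]),(220,30,[.55,.08,.28]),(PSI,0,Tf[:3,3]),(PSI,0,Tf[:3,3]-[0,0,.12])]
p0=o['tcp_pos']
for y,t,p in way:
    tr,e=sim(q,c,R(y,t),np.array(p),30);rv=Rn.from_matrix(R(y,t)@R0.T).as_rotvec()
    print(y,t,'err',round(e,4),tr[-1].round(2),'margin',np.minimum(tr-LO,HI-tr).min(0).round(2),'shift',((np.array(p)-p0)*100).round(1),'rv',rv.round(3))
    q=tr[-1];R0=R(y,t);p0=np.array(p)
E
python3 run10.py
```

```text
{'clock': 16.6, 'joint_pos': [-0.7798, 0.1487, 0.1786, 1.7305, -0.026, 1.2632, -2.2013], 'tcp_pos': [0.444, 0.2795, 0.3106], 'ee_rot': [3.1414, -0.0022, -0.0352], 'ft_force': [0.8124, 0.4732, -1.6414], 'finger_gap': 0.255}
fk err [ 4.08878555e-04 -1.15558594e-05 -7.74910462e-04]
final tcp [0.59179903 0.02990276 0.18926544]
60 60 err 0.0 [-0.67  0.13  0.12  1.75 -0.01  1.26 -1.08] margin [2.03 0.52 1.07 0.82 1.16 0.74 0.62] shift [ 0.6 -3.  -0.1] rv [-0.006  0.002  1.087]
120 60 err 0.0 [-0.55  0.1   0.09  1.78 -0.01  1.25  0.06] margin [2.14 0.49 1.13 0.79 1.18 0.74 1.74] shift [ 1. -5.  0.] rv [ 0.    -0.     1.047]
180 55 err 0.0 [-0.39  0.2   0.07  1.67 -0.05  1.35  1.27] margin [2.26 0.49 1.16 0.79 1.14 0.65 1.55] shift [ 4. -5.  0.] rv [0.046 0.079 1.047]
220 30 err 0.0 [-0.32  0.54  0.02  1.36  0.18  1.73  1.95] margin [2.42 0.59 1.18 0.9  1.14 0.27 0.87] shift [ 5. -7. -3.] rv [-0.152  0.418  0.687]
257 0 err 0.0 [-0.49  0.79  0.01  1.44  0.71  1.71  2.23] margin [2.32 0.93 1.23 1.13 1.37 0.24 0.59] shift [ 4.2 -5.  -9.1] rv [-0.454  0.278  0.631]
257 0 err 0.0 [-0.49  0.95  0.01  1.44  0.71  1.59  2.12] margin [2.32 1.07 1.24 1.12 1.9  0.29 0.59] shift [  0.   0. -12.] rv [0. 0. 0.]
```

View pics/s1_wrist.png

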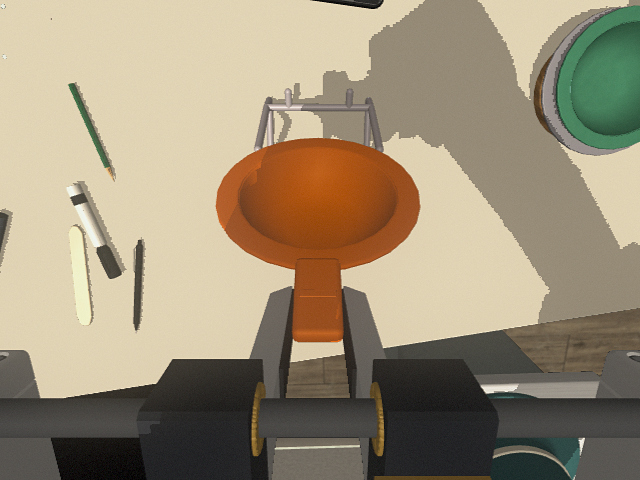

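>>> {"fn": "step_arm", "kwargs": {"plan": [[0, -0.5, 0, 0, 0, 0.14, 1], [0, -1, 0, 0, 0, 0.28, 1], [0.3, -1.5, 0, 0, 0, 0.42, 1], [0.5, -2, 0, 0, 0, 0.56, 1], [0.6, -2.5, 0, 0, 0, 0.7, 1], [0.7, -3, 0, 0, 0, 0.84, 1], [0.8, -3.5, 0, 0, 0, 0.98, 1], [1, -4, 0, 0, 0, 1.12, 1], [1, -4.5, 0, 0, 0, 1.26, 1], [1, -5, 0, 0, 0, 1.4, 1]]}}

```text
clock: 17.65
tcp_pos: [0.4527, 0.2287, 0.3072]
ee_rot: [3.141, 0.001, 1.371]
ft_force: [0.5, 0.3, -0.7]
finger_gap: 0.253
```

>>> {"fn": "step_arm", "kwargs": {"plan": [[0.2, -0.5, 0, 0, 0, 0.14, 1], [0.4, -1, 0, 0, 0, 0.28, 1], [0.6, -1.5, 0, 0, 0, 0.42, 1], [0.8, -2, 0, 0, 0, 0.56, 1], [1, -2.5, 0, 0, 0, 0.7, 1], [1.5, -3.5, 0, 0, 0, 0.84, 1], [2, -4.5, 0, 0, 0, 0.98, 1], [3, -5.5, 0, 0, 0, 1.12, 1], [4, -7, 0, 0, 0, 1.26, 1], [5, -8, 0, 0, 0, 1.4, 1]]}}

```text
clock: 18.65
tcp_pos: [0.5023, 0.1478, 0.3064]
ee_rot: [-3.141, -0.0, 2.776]
ft_force: [-0.7, -0.3, -1.2]
finger_gap: 0.249
```

```bash
python3 snap.py s2; python3 goal.py X2.npy .573 -.0505 .175 257; python3 goal.py X2.npy .573 -.0505 .22 220
```

```text
{'clock': 18.65, 'joint_pos': [-0.4292, 0.1506, 0.095, 1.7355, -0.0147, 1.2565, 0.8747], 'tcp_pos': [0.5023, 0.1478, 0.3064], 'ee_rot': [-3.1413, -0.0, 2.7763], 'ft_force': [-0.6974, -0.3355, -1.158], 'finger_gap': 0.249}
shift cm [  8.95 -11.78 -11.71] rot [-0.544  1.038  1.537]
shift cm [ 13.41 -14.54  -7.21] rot [-0.174  1.078  0.963]
```

Run:
```python
from kin import *
from run5 import sim
X=np.load('X2.npy');o=np.load('s2.npz')
Tf=pose(.573,-.0505,.175,np.radians(257),0)@X
tr,e=sim(o['joint_pos'],.335,Tf[:3,:3],Tf[:3,3],40)
print(e,tr[-1].round(2),np.minimum(tr-LO,HI-tr).min(0).round(2))
```

```text
1.6583401318825963e-12 [-0.47  0.79 -0.03  1.44  0.73  1.73  2.22] [2.34 0.54 1.16 0.83 1.18 0.25 0.6 ]
```

>>> {"fn": "step_arm", "kwargs": {"plan": [[0.6, -0.8, 0, -0.036, 0.069, 0.102, 1], [1.2, -1.6, 0, -0.073, 0.138, 0.205, 1], [1.8, -2.4, -0.5, -0.109, 0.208, 0.307, 1], [2.4, -3.1, -1, -0.145, 0.277, 0.41, 1], [3, -3.9, -1.5, -0.181, 0.346, 0.512, 1], [3.6, -4.7, -2, -0.218, 0.415, 0.615, 1], [4.2, -5.5, -3, -0.254, 0.484, 0.717, 1], [4.8, -6.3, -4, -0.29, 0.554, 0.82, 1], [5.4, -7.1, -5, -0.326, 0.623, 0.922, 1], [6, -7.9, -6, -0.363, 0.692, 1.025, 1]]}}

```text
clock: 19.65
tcp_pos: [0.5622, 0.0685, 0.2451]
ee_rot: [-2.868, -0.707, -2.525]
ft_force: [0.1, -0.3, -0.9]
finger_gap: 0.251
```

```bash
python3 goal.py X2.npy .573 -.0505 .175 257
```

```text
shift cm [ 2.96 -3.86 -5.59] rot [-0.179  0.342  0.508]
```

>>> {"fn": "step_arm", "kwargs": {"plan": [[0.6, -0.8, -1, -0.036, 0.069, 0.102, 1], [1.2, -1.6, -2, -0.073, 0.138, 0.205, 1], [1.8, -2.4, -3, -0.109, 0.208, 0.307, 1], [2.4, -3.1, -4.3, -0.145, 0.277, 0.41, 1], [2.96, -3.9, -5.6, -0.179, 0.342, 0.508, 1], [2.96, -3.9, -5.6, -0.179, 0.342, 0.508, 1], [2.96, -3.9, -5.6, -0.179, 0.342, 0.508, 1]]}}

```text
clock: 20.35
tcp_pos: [0.5913, 0.0297, 0.189]
ee_rot: [3.13, -1.044, -1.791]
ft_force: [0.2, -0.8, -0.5]
finger_gap: 0.253
```

```bash
python3 snap.py s3 wrist top side; python3 run7.py s3 S X2.npy wrist | head -3;python3 goal.py X2.npy .573 -.0505 .175 257
```

```text
{'clock': 20.35, 'joint_pos': [-0.4618, 0.7862, -0.0326, 1.4415, 0.734, 1.7245, 2.2133], 'tcp_pos': [0.5913, 0.0297, 0.189], 'ee_rot': [3.13, -1.0438, -1.7914], 'ft_force': [0.1672, -0.8111, -0.5474], 'finger_gap': 0.253}
pred [ 0.5723 -0.0506  0.1746] zaxis [-0.001 -0.001  1.   ] yaw -103.1
['wrist'] c0 0.012
0.0084 [ 0.5721 -0.0502  0.1746] zaxis [ 0.002 -0.005  1.   ] yaw -103.3
shift cm [-0.03  0.05 -0.09] rot [-0.002  0.003  0.002]
```

View pics/s3_wrist.png

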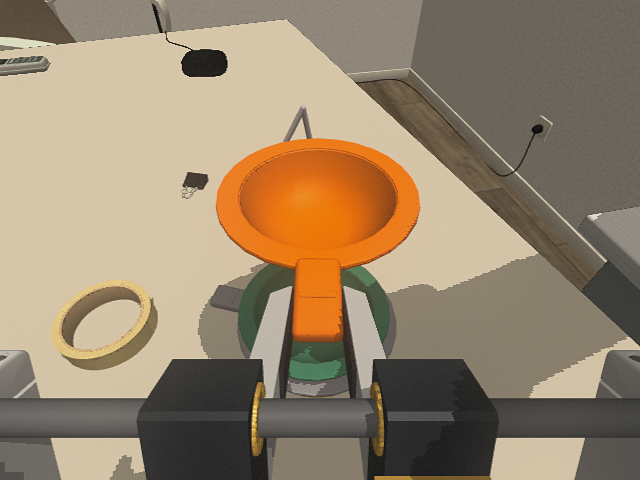

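View pics/s3_top.png

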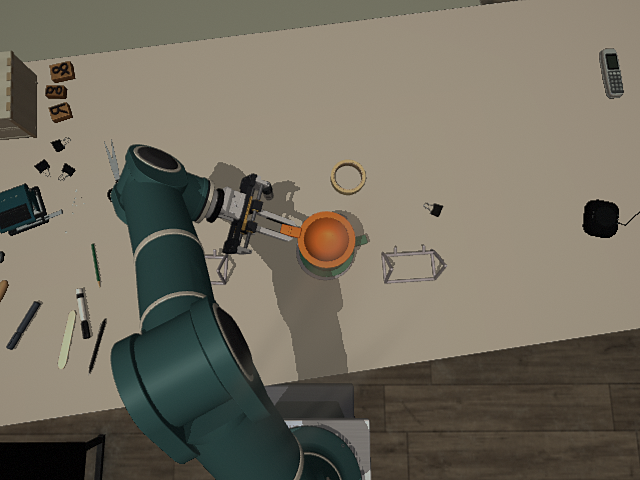

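View pics/s3_side.png

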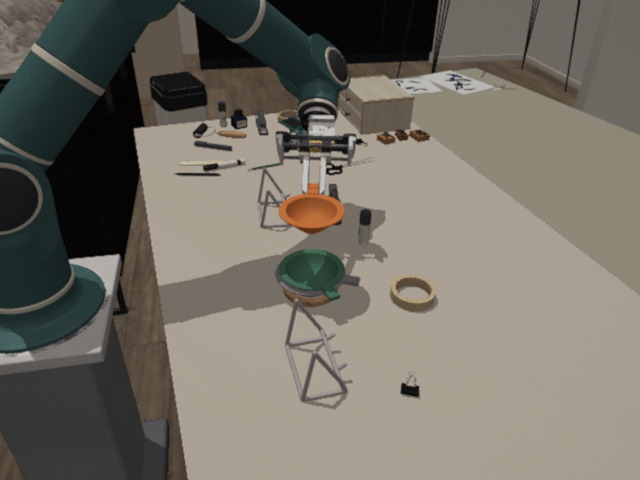

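Run:
```python
from fit import *
X=np.load('X2.npy');Tf=pose(.573,-.0505,.0515,np.radians(257),0)@X
q=[]
for z in np.arange(0,.19,.01):
    for dz in (0,.12):
        for a in np.linspace(0,6.28,12):
            pass
P=np.array([[.737+.014*np.cos(a),.10+.014*np.sin(a),z] for a in np.linspace(0,6.28,16) for z in np.linspace(0,.093,12)])
q=(P-Tf[:3,3])@Tf[:3,:3]
d=np.c_[np.abs(q[:,0])-.0375,np.abs(q[:,1])-.0885,np.maximum(q[:,2]+.097,-.35-q[:,2])]
print('glue clear',(np.linalg.norm(np.maximum(d,0),axis=1)+np.minimum(d.max(1),0)).min())
# green fit from side views, xy only, yaw
K,E=cam('side');im=[]
for n in('p1','s3'):
    f=cv2.imread(f"pics/{n}_side.png");S=5
    f=cv2.resize(f,None,fx=S,fy=S,interpolation=2);K2=K*1.;K2[:2]*=S;K2[:2,2]+=2
    f=draw(f,pose(.5725,-.0495,.024,2.68,0),'L',K2,E);f=draw(f,pose(.5728,-.0505,.037,np.radians(105),0),'M',K2,E)
    if n=='s3': f=draw(f,pose(.5723,-.0506,.1746,np.radians(-103),0),'S',K2,E)
    im.append(f[190*S:310*S,265*S:370*S])
cv2.imwrite("pics/t1.png",im[0]);cv2.imwrite("pics/t2.png",im[1])
```

```text
glue clear 0.022891978236849977
```

View pics/t2.png

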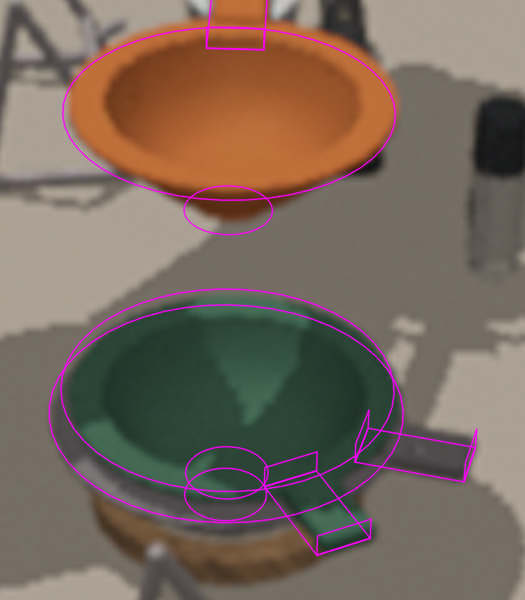

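>>> {"fn": "step_arm", "kwargs": {"plan": [[0.1, 0, -1.5, 0, 0, 0, 1], [0.1, -0.1, -3.5, 0, 0, 0, 1], [0.1, -0.1, -5.5, 0, 0, 0, 1], [0.1, -0.1, -7.5, 0, 0, 0, 1], [0.1, -0.1, -9, 0, 0, 0, 1], [0.1, -0.1, -10, 0, 0, 0, 1], [0.1, -0.1, -10.8, 0, 0, 0, 1], [0.1, -0.1, -10.8, 0, 0, 0, 1]]}}

```text
clock: 21.3
tcp_pos: [0.5929, 0.0284, 0.0813]
ee_rot: [3.132, -1.043, -1.793]
ft_force: [0.5, -0.1, -1.7]
finger_gap: 0.254
```

```bash
python3 snap.py s4 wrist top side; python3 run7.py s4 S X2.npy wrist | head -3
python3 - <<'E'
from h import *
for n,(a,b,c,d) in dict(side=(220,310,265,370),top=(200,290,280,380)).items():
    K,E=cam(n);f=cv2.imread(f"pics/s4_{n}.png");S=6
    f=cv2.resize(f,None,fx=S,fy=S,interpolation=2);K2=K*1.;K2[:2]*=S;K2[:2,2]+=2.5
    f=draw(f,pose(.5735,-.0515,.037,np.radians(105),0),'M',K2,E)
    f=draw(f,pose(.5733,-.051,.067,np.radians(-103),0),'S',K2,E)
    cv2.imwrite(f"pics/u_{n}.png",f[a*S:b*S,c*S:d*S])
E
```

```text
{'clock': 21.3, 'joint_pos': [-0.458, 0.9315, -0.0346, 1.4459, 0.7321, 1.6115, 2.1132], 'tcp_pos': [0.5929, 0.0284, 0.0813], 'ee_rot': [3.132, -1.0433, -1.793], 'ft_force': [0.4954, -0.0969, -1.7108], 'finger_gap': 0.2537}
pred [ 0.5739 -0.052   0.0669] zaxis [-0.002 -0.001  1.   ] yaw -103.1
['wrist'] c0 0.013
0.0088 [ 0.5738 -0.0514  0.067 ] zaxis [ 0.003 -0.006  1.   ] yaw -103.2
```

View pics/s4_wrist.png

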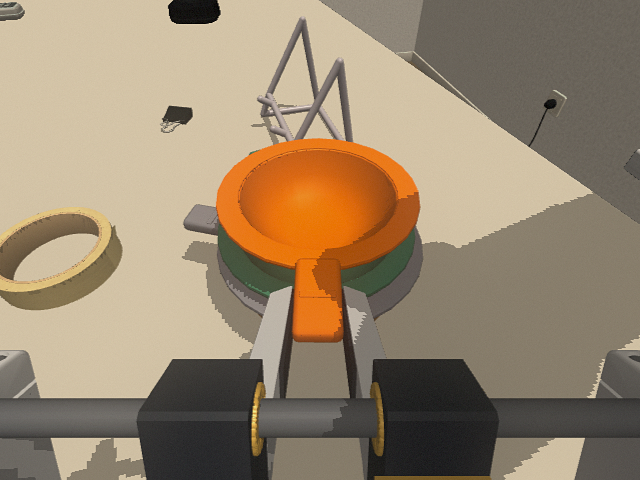

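View pics/u_side.png

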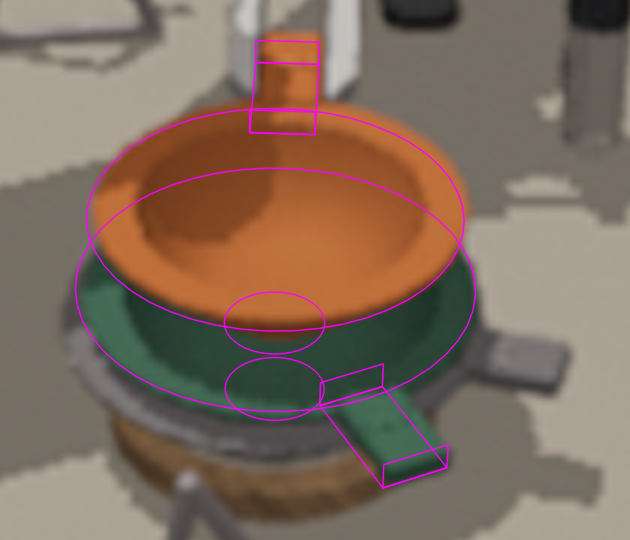

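View pics/u_top.png

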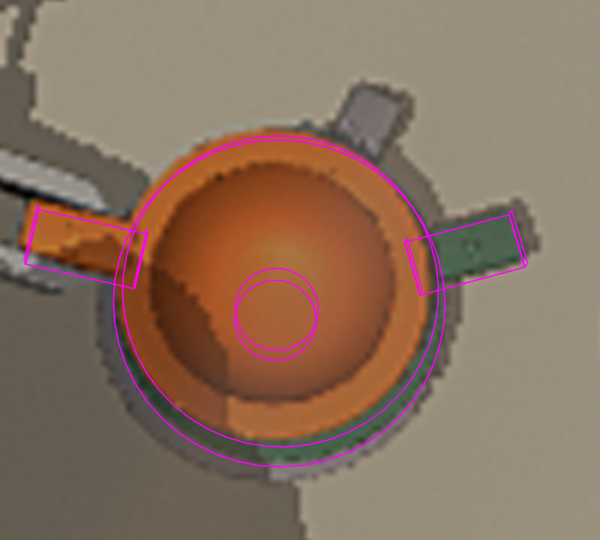

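>>> {"fn": "step_arm", "kwargs": {"plan": [[0, -0.1, -0.5, 0, 0, 0, 1], [0, -0.1, -1.0, 0, 0, 0, 1], [0, -0.1, -1.3, 0, 0, 0, 1], [0, -0.1, -1.4, 0, 0, 0, 1], [0, -0.1, -1.5, 0, 0, 0, 1]]}}

```text
clock: 21.95
tcp_pos: [0.5934, 0.0276, 0.0676]
ee_rot: [3.135, -1.042, -1.796]
ft_force: [0.3, 1.3, -0.8]
finger_gap: 0.255
```

>>> {"fn": "step_arm", "kwargs": {"plan": [[0, 0, -0.1, 0, 0, 0, 1], [0, 0, -0.15, 0, 0, 0, 1]]}}

```text
clock: 22.15
tcp_pos: [0.5934, 0.0276, 0.0661]
ee_rot: [3.135, -1.042, -1.796]
ft_force: [0.2, 0.7, -1.9]
finger_gap: 0.249
```

>>> {"fn": "step_arm", "kwargs": {"plan": [[0, 0, -0.1, 0, 0, 0, 1], [0, 0, -0.15, 0, 0, 0, 1]]}}

```text
clock: 22.35
tcp_pos: [0.5934, 0.0276, 0.0646]
ee_rot: [3.135, -1.042, -1.796]
ft_force: [-0.7, 0.3, -2.8]
finger_gap: 0.253
```

>>> {"fn": "step_arm", "kwargs": {"plan": [[0, 0, -0.1, 0, 0, 0, 1], [0, 0, -0.15, 0, 0, 0, 1]]}}

```text
clock: 22.55
tcp_pos: [0.5934, 0.0276, 0.063]
ee_rot: [3.135, -1.042, -1.796]
ft_force: [0.4, 0.5, -1.6]
finger_gap: 0.252
```

>>> {"fn": "step_arm", "kwargs": {"plan": [[0, 0, -0.1, 0, 0, 0, 1], [0, 0, -0.1, 0, 0, 0, 1]]}}

```text
clock: 22.75
tcp_pos: [0.5933, 0.0276, 0.0618]
ee_rot: [3.135, -1.042, -1.795]
ft_force: [0.0, -0.3, -1.5]
finger_gap: 0.251
```

>>> {"fn": "step_arm", "kwargs": {"plan": [[0, 0, -0.1, 0, 0, 0, 1], [0, 0, -0.1, 0, 0, 0, 1]]}}

```text
clock: 22.95
tcp_pos: [0.5934, 0.0276, 0.061]
ee_rot: [3.135, -1.043, -1.796]
ft_force: [1.5, 0.7, 1.3]
finger_gap: 0.249
```

Contact beginning at predicted mid ≈ .0467 (as expected). Press very slightly more and look.

>>> {"fn": "step_arm", "kwargs": {"plan": [[0, 0, -0.1, 0, 0, 0, 1], [0, 0, -0.15, 0, 0, 0, 1], [0, 0, -0.15, 0, 0, 0, 1]]}}

```text
clock: 23.25
tcp_pos: [0.5936, 0.028, 0.0601]
ee_rot: [3.136, -1.043, -1.796]
ft_force: [-0.0, 4.5, 6.9]
finger_gap: 0.25
```

```bash
python3 snap.py s5 wrist top side; python3 run7.py s5 S X2.npy wrist | head -3
python3 - <<'E'
import cv2,numpy as np
a=cv2.imread("pics/s5_side.png")[225:310,260:380];b=cv2.imread("pics/s5_top.png")[200:290,270:390]
cv2.imwrite("pics/v.png",np.vstack([cv2.resize(a,(420,298),interpolation=2),cv2.resize(b,(400*420//400,300),interpolation=2)]))
E
```

```text
{'clock': 23.25, 'joint_pos': [-0.4576, 0.9626, -0.0343, 1.4411, 0.734, 1.5904, 2.0944], 'tcp_pos': [0.5936, 0.028, 0.0601], 'ee_rot': [3.1363, -1.0429, -1.7963], 'ft_force': [-0.0199, 4.4914, 6.8507], 'finger_gap': 0.2496}
pred [ 0.5747 -0.0524  0.0456] zaxis [-0.004 -0.001  1.   ] yaw -103.1
['wrist'] c0 0.028
0.0088 [ 0.5745 -0.0519  0.0474] zaxis [0.004 0.007 1.   ] yaw -103.2
```

View pics/v.png

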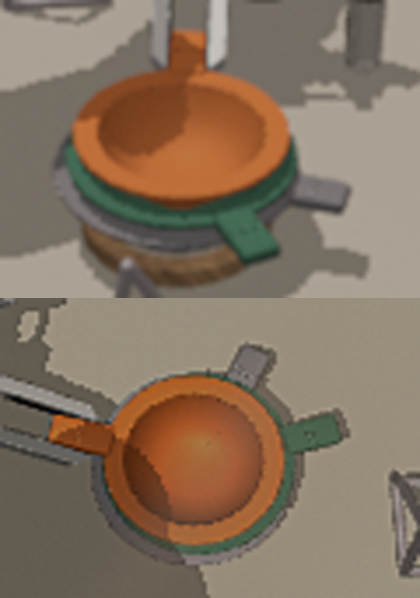

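View pics/s5_wrist.png

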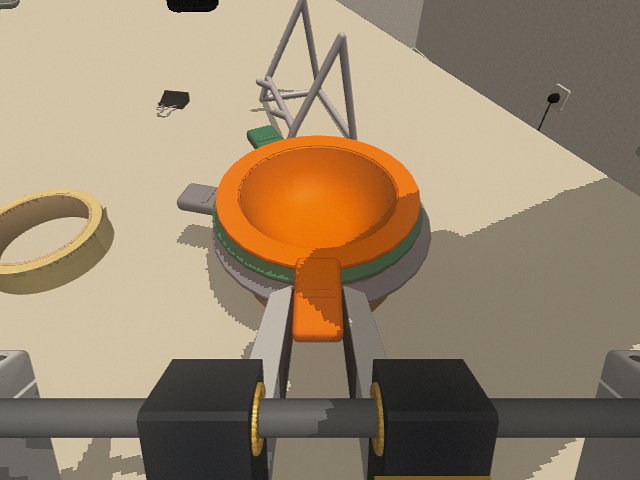

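>>> {"fn": "step_arm", "kwargs": {"plan": [[0, 0, 0.1, 0, 0, 0, 1], [0, 0, 0.1, 0, 0, 0, 0], [0, 0, 0.1, 0, 0, 0, 0], [0, 0, 0.1, 0, 0, 0, 0], [0, 0, 0.1, 0, 0, 0, 0], [0, 0, 0.1, 0, 0, 0, 0]]}}

```text
clock: 24.0
tcp_pos: [0.5936, 0.0279, 0.061]
ee_rot: [3.136, -1.043, -1.796]
ft_force: [-0.0, 0.2, 0.7]
finger_gap: 0.504
```

>>> {"fn": "step_arm", "kwargs": {"plan": [[0.2, 0.8, 1, 0, 0, 0, 0], [0.4, 1.5, 3, 0, 0, 0, 0], [0.6, 2.5, 6, 0, 0, 0, 0], [0.6, 4, 10, 0, 0, 0, 0], [0.6, 6, 14, 0, 0, 0, 0], [0.6, 8, 16, 0, 0, 0, 0], [0.6, 8, 16, 0, 0, 0, 0]]}}

```text
clock: 24.7
tcp_pos: [0.6002, 0.1119, 0.2252]
ee_rot: [-3.14, -1.037, -1.8]
ft_force: [0.3, -0.3, -1.7]
finger_gap: 0.502
```

```bash
python3 snap.py w1 wrist top side
python3 - <<'E'
import cv2,numpy as np
a=cv2.imread("pics/w1_side.png")[225:315,260:380];b=cv2.imread("pics/w1_top.png")[200:290,270:390]
cv2.imwrite("pics/w1c.png",np.vstack([cv2.resize(a,(400,300),interpolation=2),cv2.resize(b,(400,300),interpolation=2)]))
E
```

```text
{'clock': 24.7, 'joint_pos': [-0.5417, 0.8172, -0.0526, 1.2835, 0.6997, 1.8651, 2.2271], 'tcp_pos': [0.6002, 0.1119, 0.2252], 'ee_rot': [-3.1396, -1.037, -1.7995], 'ft_force': [0.3215, -0.2633, -1.654], 'finger_gap': 0.5015}
```

View pics/w1c.png

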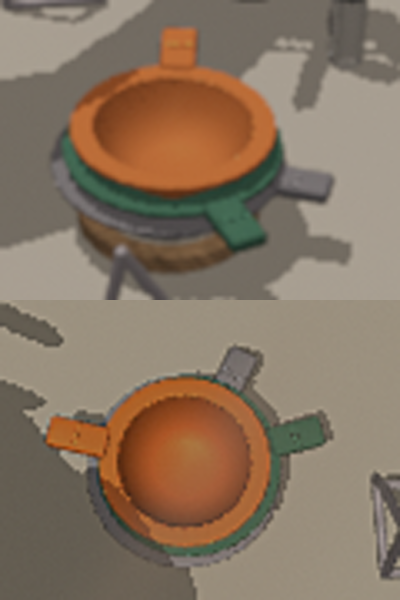

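View pics/w1_wrist.png

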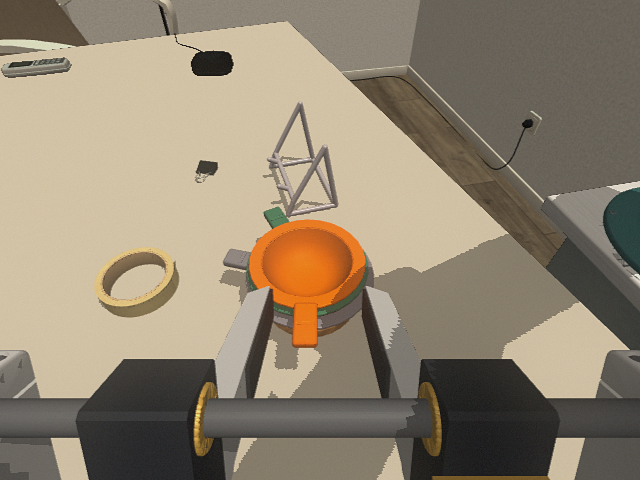

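Run:
```python
from fit import *
o=dict(np.load('w1.npz'));base=pose(.5745,-.052,.05,np.radians(-103),0)
mk=lambda p:T(Rn.from_rotvec([p[3],p[4],p[5]]).as_matrix()@base[:3,:3],base[:3,3]+p[:3])
for vs in(['wrist'],['top'],['side'],['top','side','wrist']):
    data=[]
    for n in vs:
        f=cv2.imread(f"pics/w1_{n}.png")[:,:,::-1].copy();K,E=cam(n,o);m=bigmask(f,'S',proj(base[:3,3][None],K,E)[0])
        mm=cv2.resize(m,None,fx=3,fy=3,interpolation=0);K2=K*1.;K2[:2]*=3;K2[:2,2]+=1;data.append((mm,K2,E))
    fix=len(vs)==1
    def cost(p):
        if fix: p=np.array([p[0],p[1],0,0,0,p[2]])
        return sum((sil(mk(p),'S',K,E,shape=m.shape)!=m).sum()/m.sum() for m,K,E in data)
    n=3 if fix else 6;x=np.zeros(n);s0=np.array([.004,.004,.05] if fix else [.004]*3+[.03]*3)
    for k in range(5):
        st=s0*.7**k*(-1)**k
        r=minimize(cost,x,method='Nelder-Mead',options=dict(initial_simplex=np.vstack([x]+[x+st[i]*np.eye(n)[i] for i in range(n)])));x=r.x
    print(vs,r.fun.round(3),x.round(4))
K,E=cam('top')
```

```text
['wrist'] 0.055 [ 0.0003  0.0021 -0.0004]
['top'] 0.039 [ 0.0018  0.0039 -0.0109]
['side'] 0.062 [ 0.0013  0.0018 -0.0057]
['top', 'side', 'wrist'] 0.16 [ 0.0011  0.003  -0.0017 -0.0123  0.0155 -0.0022]
```

Run:
```python
from fit import *
o=dict(np.load('w1.npz'));
for n in('top','side','wrist'):
    f=cv2.imread(f"pics/w1_{n}.png")[:,:,::-1].copy();K,E=cam(n,o);c=proj(np.array([[.574,-.05,.05]]),K,E)[0]
    ms=bigmask(f,'S',c);hsv=cv2.cvtColor(f,cv2.COLOR_RGB2HSV);h,s,v=cv2.split(hsv)
    mg=((h>45)&(h<100)&(s>50)&(v>12)).astype(np.uint8)
    m=((ms|mg)>0).astype(np.uint8);m=cv2.morphologyEx(m,cv2.MORPH_OPEN,np.ones((2,2),np.uint8));m=cv2.morphologyEx(m,cv2.MORPH_CLOSE,np.ones((3,3),np.uint8))
    nn,l,st,cc=cv2.connectedComponentsWithStats(m);i=l[int(c[1]),int(c[0])];m=(l==i).astype(np.uint8)
    mm=cv2.resize(m,None,fx=3,fy=3,interpolation=0);K2=K*1.;K2[:2]*=3;K2[:2,2]+=1
    def cost(p):
        u=sil(pose(p[0],p[1],.05,np.radians(-103),0),'S',K2,E,shape=mm.shape)|sil(pose(p[2],p[3],.037,np.radians(105)+p[4],0),'M',K2,E,shape=mm.shape)
        return (u!=mm).sum()/mm.sum()
    x=np.array([.5755,-.0495,.5745,-.052,0.])
    for k in range(6):
        stp=np.array([.004]*4+[.05])*.75**k*(-1)**k
        r=minimize(cost,x,method='Nelder-Mead',options=dict(initial_simplex=np.vstack([x]+[x+stp[i]*np.eye(5)[i] for i in range(5)])));x=r.x
    print(n,r.fun.round(3),x.round(4))
```

```text
top 0.081 [ 0.5737 -0.0521  0.5732 -0.0536 -0.0091]
side 0.046 [ 0.5763 -0.0593  0.5769 -0.0542 -0.0126]
wrist 0.092 [ 0.5747 -0.0464  0.5731 -0.0543  0.0118]
```

```bash
python3 -c "
from cell import *
print(hand_in())"
```

```text
the job is handed in; nothing more can be done
None
```

The covers are nested: green sits inside grey and orange inside green, all hollow up, and I handed the job in at about 24.8 s. No verdict came back, so what follows rests on my own checks.

**What I did**
- I pinched each cover by its tab, lifted it off its stand and tilted it hollow up.
- I lowered each one while still held until I felt light contact, about 5 N for green and 7 N for orange. Then I eased off, opened the jaws partway and backed the arm away to about 16 cm above the nest.

**Last checks**
- **Orange:** it measures about 48 mm high against a nominal 50 mm, with about 0.02 rad of tilt. That is within how accurately I could measure.
- **Centring:** green appears about 4 mm off grey, and orange about 4–5 mm off green, against a 10 mm limit. The green estimates agree to about 4 mm. The orange ones disagreed by up to 13 mm when I fitted both covers together; fitted alone, orange agreed to about 2 mm.
- **Height while lowering:** the position I predicted from the arm read about 3 mm low at contact for both covers. I put this down to calibration error. Because of it, "fully home" rests on the contact force and the evenly spaced rims in the pictures, not on a direct height reading.
- **Grey cover and other items:** the grey cover looked unmoved in its ring and the other things on the table looked undisturbed. I judged this from the pictures and did not measure it at the end.

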